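Load the sample carriage, lock its bayonet dome and run it in under the glass shelf

TASK

Draw the sample carriage right out from under the glass shelf by its blue post, and stand every amber sample jar that is on the bench upright in the carriage's round cup, one to a pocket. Then put the clear dome over them with its two lugs down through the slots, press it flat and twist it a quarter turn clockwise (seen from above) until it stops and is locked, and finally push the carriage fully home under the shelf. Let go, and leave the other things on the bench where they are.

Things in the scene. Friction and masses are not known exactly. Their poses are not given: they have to be found in the camera images.
- carriage (a joint): Position of the carriage on its straight rail, m: 0 = drawn right out to its stop (loading position), 0.195 = fully home under the glass shelf. It grows as the carriage moves along the +y axis of cup. It slides with about 3 N of friction and stays where it is left.
- cup (a point): Centre of the flat floor of the round white cup (140 mm outside diameter) on the carriage, 24 mm above the bench; moves with the carriage. Axes, the same for all points here but dome_grip: y along the rail towards home under the shelf, z up, x across the rail. Angles below are anticlockwise from x, seen from above.
- pocket (a point): Middle of the first of the cup's four quarter-circle pockets, on the floor, 28 mm from the cup's centre at 45 degrees; the others at 135, 225 and 315. A grey wall 10 mm high (radius 44 to 45.5 mm) and a cross of 3 mm dividers, 10 mm high, along x and y bound them. A jar standing there has 3 to 5 mm to spare all round.
- collar (a point): On the cup's axis at the top of the bayonet collar, 13.5 mm above the cup's floor. The collar's ledge (radius 55.5 to 70 mm) has its underside 8.5 mm above the floor and is cut by two opposite slots.
- slot (a point): Middle of the first slot, 60 mm from the cup's centre at 82 degrees, at the collar's top; the second is opposite. Slots are 31 degrees wide, with a green mark on the floor. A lug dropped through lies on the floor and turns clockwise only, under the ledge, to a stop 80 to 85 degrees on.
- lock (a point): Middle of the first red mark on the collar's top, at 0 degrees (on the x axis), 65 mm from the centre; the other is opposite. Locked at the stop, the dome's lugs lie under the red marks and its grip bar along x, across the rail.
- post (a point): Centre of the top of the blue upright post that is the carriage's handle, 102 mm above the bench and 135 mm from the cup's centre towards -y of cup. The post is 24 mm along x, 14 mm along y of cup, and free on all sides from 22 mm above the bench up.
- shelf_edge (a point): Middle of the front lower edge of the clear glass shelf (blue strip) under which the carriage runs: 132 to 148 mm above the bench, 300 mm wide, reaching 270 mm on towards +y, on four white legs, two white bottles at its back. Fixed, but placed anew each start. 130 mm from the cup's centre when the carriage is right out. The locked dome passes under with 10 mm to spare.
- dome: Clear bluish dome lid, open below, about 200 g; origin at the centre of its lower rim, z up. Skirt 49 mm inside and 52 mm outside radius, 64 mm high to the flat roof. Two orange lugs at the rim on +x and -x, 16 mm wide, 6 mm high, reaching 61 mm from the axis. Starts upright on the bench; a half turn makes no difference.
- dome_grip (a point): Centre of the top of the dome's orange grip bar, 98 mm above the dome's origin. The bar is 46 mm along the dome's x (it points at the lugs), 14 mm wide along y, and stands 34 mm above the roof.
- jar0: Amber sample jar with white cap, a cylinder 26 mm in diameter and 46 mm high, 50 g; origin at the centre of its underside, z up. It starts upright on the bench. Two to four of the four jars are there at a start; absent ones read None.
- jar1: Amber sample jar with white cap, a cylinder 26 mm in diameter and 46 mm high, 50 g; origin at the centre of its underside, z up. It starts upright on the bench. Two to four of the four jars are there at a start; absent ones read None.
- jar2: Amber sample jar with white cap, a cylinder 26 mm in diameter and 46 mm high, 50 g; origin at the centre of its underside, z up. It starts upright on the bench. Two to four of the four jars are there at a start; absent ones read None.
- jar3: Amber sample jar with white cap, a cylinder 26 mm in diameter and 46 mm high, 50 g; origin at the centre of its underside, z up. It starts upright on the bench. Two to four of the four jars are there at a start; absent ones read None.
- beaker: Bystander: glass beaker, 72 mm across, 90 mm high; origin under its centre.
- crucible: Bystander: small white porcelain crucible, 52 mm across, 34 mm high; origin under its centre.
- reagent: Bystander: white plastic bottle with blue cap, 60 mm across, 120 mm high; origin under its centre.
- weigh_pot: Bystander: squat glass pot with grey lid, 56 mm across, 50 mm high; origin under its centre.
- spatula: Bystander: spatula 160 mm long lying flat on the bench.
- cylinder: Bystander: glass measuring cylinder on a 60 mm foot, 154 mm high; origin under its centre.
Things that resemble listed ones, but are neither listed nor needed, are in the scene too. Leave any black look-alike of the jar1 alone.

How it is judged:
By the outcome, as a careful person would: the job done as asked, in the order asked, and still so for the second after the job is handed in, with the robot touching nothing.
Of jar0, jar1, jar2, jar3 only 2 to 4 are there at a start; the rules pass over those that are not, and their reading is None.
At some moment in a run one of dome may be knocked a few centimetres aside while the robot is not near it.
It also fails if it takes over 210 s, if anything falls off the work surface, if the arm or the gripper's body presses on something with over 40 N, if the wrist force passes 120 N, or if a joint passes its speed limit or range.

ROBOT

A 6-joint arm with a two-finger parallel gripper is mounted at the origin on the work surface. World frame = base frame: x ahead of the robot, y to its left, z up, the work surface at z = 0. Lengths are in mm, angles in rad, forces in N, time in s.
With the tool pointing down it reaches from about 275 to 825 mm from the base axis. Payload 4.9 kg.
Tool frame: the origin (TCP) lies between the finger pads; the fingertips stand 8 mm ahead of it and the grasp point (between the pads) lies 11 mm behind it; z points along the fingers, y is the line along which they close (so a half turn about z gives the same grasp; the last joint's range is limited). The gripper opens to 85 mm and grips with 20 to 120 N. Pads are 22 mm wide; open, the fingers measure 114 mm over their backs; the gripper's body (76 mm by 85 mm) begins 54 mm behind the grasp point. The pads swing forward as they close: fully open they stand 13 mm farther back than shut.
Start: joints at [0.991, 0.326, -0.193, 1.052, 0, 1.437], TCP at [237.146, 496.266, 239.281] pointing down, gripper open.
Joint ranges: [-2.65, 2.65], [-0.97, 1.79], [-1.3, 1.35], [-1.93, 2.1], [-1.47, 1.37], [-3.14, 3.14]. Speed limits (rad/s): [2.57, 2.57, 3.14, 3.14, 3.14, 3.14].

INTERFACE

Orientations are given as a unit quaternion [w, x, y, z].
In Python, from bench import read_state, cams, r gives the robot as it stands.
- The arm moves only by the shell command python3 -m pendant 'ROWS' [FORCE]. ROWS is JSON, a list of rows, each an object of numbers: "dx", "dy", "dz": the shift along the tool's x, y, z in cm; "roll": the turn about the tool's z in degrees; "gripper": the finger opening in cm, from 0 to 8.54. In form: [{"dx": .., "dy": .., "dz": .., "roll": .., "gripper": ..}, ...]. A call has 1 to 5 rows; each row shifts and turns the commanded pose from where the row before left it, along the tool's axes as they then stand; what a row does not reach is not made up. A row lasts 1/8 s, in which the tool goes at most 62.5 mm and 10.7 degrees, less where a joint would pass 70% of its speed; a pose out of reach is approached as far as the arm can. A call is refused whole if a number of a shift passes 6.25 or a number of a turn 10.7, either way. A call with a gripper value outside its range is refused whole. The fingers move at their own pace and stop on an object; FORCE is the grip in N (left out, the last holds). Time passes only in rows, so rows that do not move let the fingers close. It gives the time, the measured TCP pose, the force, the opening and the grip force at its end, in the units of the state.
- read_state(): the state, without advancing time (a new reading comes with each control period).
- cams.grab_frame(name): name is "scene" or "top"; returns the picture (400x640x3 uint8, red, green, blue); there is no depth.
- cams.camera_info(name): a dict with "mtx" (3x3 intrinsics, pixels), "R" (3x3) and "t" (3): a world point X has camera coordinates R X + t. Camera axes: x right, y down, z forward; pixel columns grow to the right and rows downward; lengths in mm; the calibration is good to about 2 mm. A picture is of the moment at which its call begins. camera_info takes no time and is no camera call.
- r.close_job(): hands the job in; it is judged then, once.
Trained networks look in the newest picture that a camera, given by its name, has taken for a name from the list of things; names that differ only in an ending like _2 or _b are one class to them, and where a whole thing is asked for, a point or a joint stands for the part that bears it (a point fixed in the world has none). Each returns a list of dicts, best first, with "conf" (0 to 1); they miss things now and then, are a little off and sometimes report something else, mostly with a low value. They report only what shows in the picture. A call takes as long as a camera call. They do not tell look-alikes from the thing itself.
- cams.look_for(name, camera): "location" ([column, row] in pixels, amid what is visible of it).
- cams.regions_of(name, camera): "mask" (400x640 bool, what is visible of it) and "location" ([column, row] in pixels, amid what is visible of it).
The state is a dict: "time_s": time; "qpos": joint angles; "joint_vel": joint speeds; "joint_torque": joint torques, N m; "tcp_pos": TCP position; "orientation": TCP orientation; "contact_force": force on the tool from outside, world axes, zero at the start; "moment": the same for the moment, N m; "gripper_width": finger opening in mm; "gripper_force": force on a finger pad.
Only numpy, scipy, OpenCV 4.12 (cv2) and the standard library are available. Lean on these libraries where they do the work, as an engineer would, in place of code of your own. Each camera call takes 0.05 s, during which the arm holds its last target. There are 200 camera calls.

## Working session

There is one attempt and no reset: what is moved stays moved. The work goes in short steps, Python scripts to look and compute and a shell command to move; the robot and the scene stay as the last step left them, time stands still between calls to the robot, and variables do not carry over. Pictures are saved under pics/ and viewed, at most 14 in all, crops included, and the job is handed in when it is done.

```bash
ls; mkdir -p pics; python3 - <<'E'
from bench import read_state,cams,r
import cv2,numpy as np
for n in("scene","top"):
    f=cams.grab_frame(n); cv2.imwrite(f"pics/{n}0.png",f[:,:,::-1])
    i=cams.camera_info(n); print(n,np.round(i["mtx"],1).tolist(),np.round(i["R"],3).tolist(),np.round(i["t"],1).tolist())
s=read_state();print(s)
E
```

```text
pics
scene [[388.3, 0.0, 316.7], [0.0, 388.3, 201.1], [0.0, 0.0, 1.0]] [[0.268, 0.963, -0.003], [0.544, -0.154, -0.825], [-0.795, 0.22, -0.565]] [-76.6, -256.0, 1509.4]
top [[368.7, 0.0, 327.7], [0.0, 368.7, 198.3], [0.0, 0.0, 1.0]] [[-0.011, -1.0, 0.013], [-0.994, 0.009, -0.11], [0.109, -0.014, -0.994]] [-99.4, 612.3, 930.7]
{'time_s': 0.1, 'qpos': array([ 9.90780214e-01,  3.26869186e-01, -1.93475848e-01,  1.05198841e+00,
       -2.89361468e-05,  1.43658912e+00]), 'joint_vel': array([ 0.0001584 , -0.00194873,  0.00253305, -0.00122919,  0.00042858,
       -0.0005638 ]), 'joint_torque': array([-7.37067512e-04, -4.44237936e+01,  2.63039267e+01,  7.81068258e-03,
       -2.13009507e-04, -3.36020982e-06]), 'tcp_pos': array([236.87760152, 495.82129597, 238.58348498]), 'orientation': array([-2.55109452e-04,  2.21063069e-01,  9.75259211e-01, -7.25128223e-04]), 'contact_force': array([ 0.02791669, -0.14896907,  0.15596308]), 'moment': array([ 0.02821221,  0.00318282, -0.00653937]), 'gripper_force': 0.0, 'gripper_width': 85.65269338596947}
```

View pics/scene0.png

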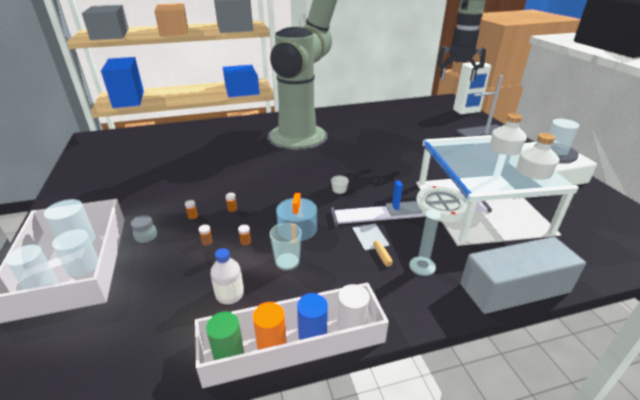

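View pics/top0.png

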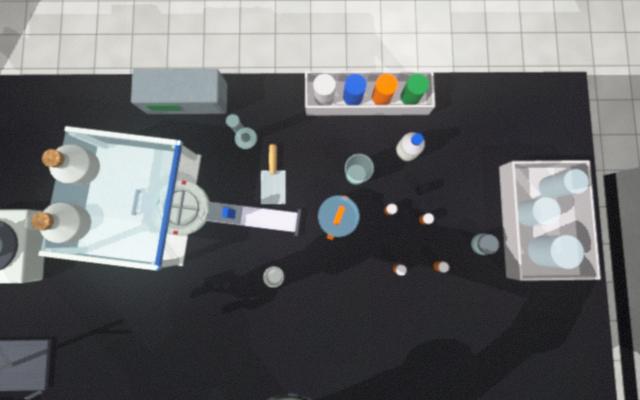

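The scene shows four amber jars at scene (192,209), (232,202), (206,235) and (245,235), the dome at (297,218), and the post at (397,195). In the top view the post is at (229,213) and the cup at (183,208). The cup is partly under the shelf edge, with the rail running to (298,220).

```bash
cat > h.py <<'E'
from bench import read_state,cams,r
import cv2,numpy as np
def ray(n,px,z):
    i=cams.camera_info(n);R=np.array(i["R"]);t=np.array(i["t"]);C=-R.T@t
    d=R.T@np.linalg.inv(i["mtx"])@np.array([px[0],px[1],1.]);return C+d*(z-C[2])/d[2]
def proj(n,X):
    i=cams.camera_info(n);p=np.array(i["mtx"])@(np.array(i["R"])@np.array(X,float)+i["t"]);return p[:2]/p[2]
def tri(pa,pb):
    A=[]
    for n,px in(("scene",pa),("top",pb)):
        i=cams.camera_info(n);P=np.array(i["mtx"])@np.c_[i["R"],i["t"]];A+= [px[0]*P[2]-P[0],px[1]*P[2]-P[1]]
    u=np.linalg.svd(np.array(A))[2][-1];return u[:3]/u[3]
def st():
    s=read_state();q=s["orientation"]
    from scipy.spatial.transform import Rotation as Ro
    M=Ro.from_quat([q[1],q[2],q[3],q[0]]).as_matrix();return s,np.array(s["tcp_pos"]),M
def go(x,y,z,yaw=None):
    """print shift in tool cm to TCP target; yaw = wanted world angle (deg) of closing line (tool y)"""
    s,p,M=st();d=M.T@(np.array([x,y,z])-p)/10
    a=np.degrees(np.arctan2(M[1,1],M[0,1]))
    # roll about tool z (down): positive roll turns world yaw negative
    rl=None if yaw is None else ((a-yaw+90)%180)-90
    print("tcp",p.round(1),"toolcm",d.round(2),"closing",round(a,1),"roll",rl if rl is None else round(rl,1),"t",round(s["time_s"],2),"q6",round(s["qpos"][5],2))
E
python3 - <<'E'
from h import *
T=cams.grab_frame("top");cams.grab_frame("scene")
for n,z in(("jar0",23),("dome",40),("dome_grip",98),("post",102),("cup",24),("crucible",17),("beaker",45),("reagent",60),("weigh_pot",25),("cylinder",77),("spatula",2),("slot",37),("lock",37)):
    for c in("top","scene"):
        print(n,c,[(np.round(d["location"]).tolist(),round(d["conf"],2),ray(c,d["location"],z)[:2].round().tolist()) for d in cams.look_for(n,c)[:6]])
hsv=cv2.cvtColor(T,cv2.COLOR_RGB2HSV)
for nm,lo,hi,z in(("blue",(105,120,60),(122,255,255),102),("orange",(8,150,120),(22,255,255),98),("red",(0,0,0),(0,0,0),37)):
    m=cv2.inRange(hsv,lo,hi)
    if nm=="red": m=cv2.inRange(hsv,(170,110,90),(180,255,255))|cv2.inRange(hsv,(0,110,90),(5,255,255))
    k,l,s,c=cv2.connectedComponentsWithStats(m)
    print(nm,[(s[i,4],c[i].round(1).tolist(),ray("top",c[i],z)[:2].round().tolist()) for i in range(1,k) if s[i,4]>5])
crop=T[170:300,370:470];cv2.imwrite("pics/c1.png",cv2.resize(np.clip(crop*1.8,0,255).astype("uint8"),None,fx=5,fy=4.6,interpolation=cv2.INTER_CUBIC)[:,:,::-1])
E
```

```text
jar0 top [([400.0, 271.0], 0.65, [422.0, -292.0]), ([438.0, 267.0], 0.61, [431.0, -392.0]), ([390.0, 210.0], 0.58, [580.0, -272.0]), ([424.0, 189.0], 0.53, [636.0, -364.0]), ([426.0, 218.0], 0.51, [557.0, -365.0]), ([193.0, 212.0], 0.18, [579.0, 248.0])]
jar0 scene [([206.0, 259.0], 0.76, [647.0, -367.0]), ([207.0, 234.0], 0.74, [556.0, -361.0]), ([233.0, 204.0], 0.72, [440.0, -285.0]), ([243.0, 235.0], 0.49, [584.0, -274.0]), ([190.0, 211.0], 0.43, [442.0, -402.0])]
dome top [([339.0, 215.0], 0.63, [568.0, -133.0]), ([196.0, 214.0], 0.54, [573.0, 235.0]), ([272.0, 278.0], 0.43, [408.0, 39.0])]
dome scene [([301.0, 210.0], 0.6, [541.0, -114.0])]
dome_grip top [([483.0, 243.0], 0.74, [491.0, -481.0]), ([337.0, 217.0], 0.57, [559.0, -127.0])]
dome_grip scene [([300.0, 214.0], 0.82, [635.0, -138.0])]
post top [([196.0, 212.0], 0.93, [575.0, 213.0]), ([128.0, 208.0], 0.36, [586.0, 378.0])]
post scene [([432.0, 204.0], 0.77, [687.0, 179.0]), ([190.0, 210.0], 0.32, [554.0, -388.0])]
cup top [([192.0, 209.0], 0.72, [588.0, 251.0])]
cup scene [([432.0, 205.0], 0.65, [597.0, 246.0])]
crucible
[... 1311 characters left out ...]
0])]
lock scene [([191.0, 210.0], 0.6, [457.0, -396.0]), ([434.0, 206.0], 0.59, [617.0, 236.0])]
blue [(np.int32(547), [354.0, 88.7], [881.0, -174.0]), (np.int32(112), [417.3, 138.3], [752.0, -329.0]), (np.int32(623), [167.5, 204.7], [592.0, 282.0]), (np.int32(123), [227.8, 212.5], [572.0, 137.0])]
orange [(np.int32(555), [384.3, 88.6], [882.0, -251.0]), (np.int32(93), [338.6, 215.0], [563.0, -131.0]), (np.int32(6), [385.5, 210.5], [573.0, -245.0]), (np.int32(11), [421.3, 220.0], [549.0, -332.0]), (np.int32(24), [329.8, 237.0], [510.0, -109.0]), (np.int32(18), [436.2, 266.6], [437.0, -364.0])]
red [(np.int32(11), [183.6, 182.1], [657.0, 270.0]), (np.int32(9), [175.0, 232.0], [528.0, 288.0])]
```

View pics/c1.png

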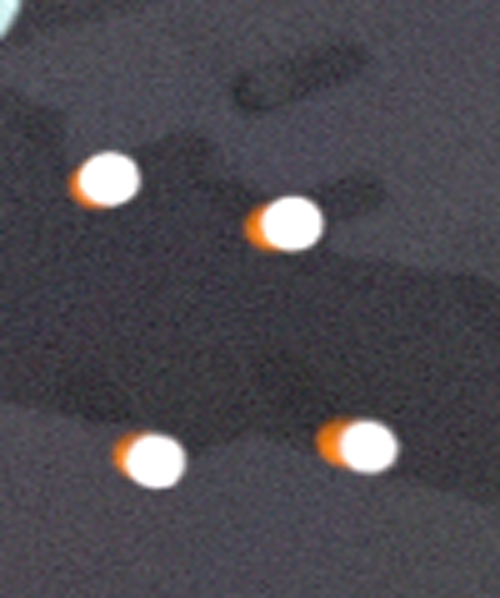

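The crop shows four white-capped amber jars at top-view pixels (391.8,209.1), (428.4,218.7), (401,270.2) and (443.8,267). The black look-alike is at about (421,190), to be left alone. The two red marks are 130 mm apart as specified, so the cup is at about (592,279) with y pointing at about 82°.

```bash
python3 - <<'E'
from h import *
print("jars",[ray("top",p,46)[:2].round(1).tolist() for p in((391.8,209.1),(428.4,218.7),(401,270.2),(443.8,267))])
print("edge",[ray("top",p,148).round(1).tolist() for p in((179.5,142),(158,266),(167.5,204.7))])
c=(ray("top",(183.6,182.1),37.5)+ray("top",(175,232),37.5))/2;print(c)
go(573,142,200,82)
E
```

```text
jars [[580.4, -270.7], [554.6, -364.6], [424.7, -289.5], [431.4, -398.9]]
edge [[734.3, 240.5, 148.0], [449.3, 279.2, 148.0], [587.6, 263.0, 148.0]]
[592.34853127 278.73465264  37.5       ]
tcp [237.1 496.2 239.3] toolcm [-45.58 -17.48   3.93] closing 64.5 roll -17.5 t 1.5 q6 1.44
```

```bash
python3 -m pendant '[{"dx":-5,"dy":-2},{"dx":-5,"dy":-2},{"dx":-5,"dy":-2},{"dx":-5,"dy":-2},{"dx":-5,"dy":-2}]'; python3 -m pendant '[{"dx":-5,"dy":-2},{"dx":-5,"dy":-2},{"dx":-5,"dy":-2},{"dx":-5,"dy":-1.5},{"roll":-8.7}]'; python3 -m pendant '[{"roll":-8.8},{},{}]'; python3 -c "
from h import *
cams.grab_frame('top')
go(573,142,200,82)"
```

```text
tcp [237.1 496.3 239.3] toolcm [-45.58 -17.48   3.93] closing 64.5 roll -17.5 t 1.55 q6 1.44validation failed for argument at $[0]...
validation failed for argument at $[0]...
validation failed for argument at $[0]...
```

```bash
python3 -m pendant '[{"dx":-5,"dy":-2,"dz":0,"roll":0,"gripper":8.5},{"dx":-5,"dy":-2,"dz":0,"roll":0,"gripper":8.5},{"dx":-5,"dy":-2,"dz":0,"roll":0,"gripper":8.5},{"dx":-5,"dy":-2,"dz":0,"roll":0,"gripper":8.5},{"dx":-5,"dy":-2,"dz":0,"roll":0,"gripper":8.5}]'; python3 -c "
from h import *
go(573,142,200,82)"
```

```text
time_s: 2.17
tcp_pos: [420.7, 297.0, 239.5]
orientation: [0.0, 0.221, 0.975, 0.0]
contact_force: [1.1, 0.4, 1.0]
gripper_width: 84.8
gripper_force: 0.0
tcp [420.7 297.  239.5] toolcm [-20.42  -7.42   3.95] closing 64.5 roll -17.5 t 2.17 q6 0.92
```

```bash
python3 -m pendant '[{"dx":-5,"dy":-2,"dz":0,"roll":0,"gripper":8.5},{"dx":-5,"dy":-2,"dz":0,"roll":0,"gripper":8.5},{"dx":-5,"dy":-2,"dz":0,"roll":0,"gripper":8.5},{"dx":-5,"dy":-1.5,"dz":0,"roll":0,"gripper":8.5},{"dx":0,"dy":0,"dz":0,"roll":-8.7,"gripper":8.5}]' >/dev/null; python3 -m pendant '[{"dx":0,"dy":0,"dz":0,"roll":-8.8,"gripper":8.5},{"dx":0,"dy":0,"dz":0,"roll":0,"gripper":8.5},{"dx":0,"dy":0,"dz":0,"roll":0,"gripper":8.5}]'; python3 -c "
from h import *
T=cams.grab_frame('top');S=cams.grab_frame('scene')
go(573,142,74,82)
a=cv2.resize(T[150:270,130:310],None,fx=2.2,fy=2.5);b=cv2.resize(S[150:270,330:510],None,fx=2.2,fy=2.5)
cv2.imwrite('pics/a1.png',np.hstack([a,b])[:,:,::-1])
for n in('top','scene'):print(proj(n,(573,142,102)))"
```

```text
time_s: 3.18
tcp_pos: [567.6, 144.5, 239.3]
orientation: [-0.0, 0.071, 0.997, 0.0]
contact_force: [0.2, -0.1, -0.2]
gripper_width: 84.4
gripper_force: 0.0
tcp [567.6 144.6 239.4] toolcm [-0.57 -0.18 16.54] closing 81.9 roll -0.1 t 3.27 q6 0.26
[225.69289143 211.97751104]
[397.37704818 182.09485189]
```

View pics/a1.png

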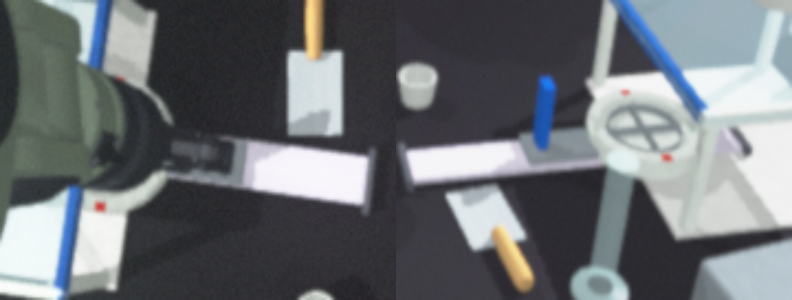

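The hand is over the post. The post top shows in the scene view at about (398,182) against a predicted (397,182), so the estimate holds. Next: descend, grip and pull.

```bash
python3 -m pendant '[{"dx":-0.3,"dy":-0.2,"dz":4,"roll":0,"gripper":8.5},{"dx":-0.2,"dy":0,"dz":4,"roll":0,"gripper":8.5},{"dx":0,"dy":0,"dz":4,"roll":0,"gripper":8.5},{"dx":0,"dy":0,"dz":4.5,"roll":0,"gripper":8.5},{"dx":0,"dy":0,"dz":0,"roll":0,"gripper":4}]' 40 >/dev/null; python3 -m pendant '[{"dx":0,"dy":0,"dz":0,"roll":0,"gripper":1},{"dx":0,"dy":0,"dz":0,"roll":0,"gripper":1},{"dx":0,"dy":0,"dz":0,"roll":0,"gripper":1},{"dx":0,"dy":0,"dz":0,"roll":0,"gripper":1},{"dx":0,"dy":0,"dz":0,"roll":0,"gripper":1}]'; python3 -c "
from h import *
go(551,-5,74,82)"
```

```text
time_s: 4.53
tcp_pos: [573.9, 142.2, 76.3]
orientation: [0.002, 0.07, 0.998, 0.001]
contact_force: [0.9, 1.7, 6.2]
gripper_width: 13.6
gripper_force: 40.0
tcp [573.9 142.2  76.3] toolcm [  0.22 -14.9    0.21] closing 82.0 roll -0.0 t 4.53 q6 0.26
```

```bash
python3 -m pendant '[{"dx":0,"dy":-1,"dz":0,"roll":0,"gripper":1},{"dx":0,"dy":-2.5,"dz":0,"roll":0,"gripper":1},{"dx":0,"dy":-2.5,"dz":0,"roll":0,"gripper":1},{"dx":0,"dy":-2.5,"dz":0,"roll":0,"gripper":1},{"dx":0,"dy":-2.5,"dz":0,"roll":0,"gripper":1}]'; python3 -m pendant '[{"dx":0,"dy":-2,"dz":0,"roll":0,"gripper":1},{"dx":0,"dy":-0.8,"dz":0,"roll":0,"gripper":1},{"dx":0,"dy":-0.4,"dz":0,"roll":0,"gripper":1},{"dx":0,"dy":-0.3,"dz":0,"roll":0,"gripper":1},{"dx":0,"dy":-0.2,"dz":0,"roll":0,"gripper":1}]'
```

```text
time_s: 5.15
tcp_pos: [559.0, 32.9, 76.3]
orientation: [0.002, 0.07, 0.998, 0.001]
contact_force: [2.5, 2.7, 4.9]
gripper_width: 13.7
gripper_force: 40.4
time_s: 5.78
tcp_pos: [554.0, -3.6, 76.3]
orientation: [0.002, 0.07, 0.998, 0.001]
contact_force: [1.9, 1.4, 5.8]
gripper_width: 13.3
gripper_force: 40.9
```

```bash
python3 -m pendant '[{"dx":0,"dy":-0.3,"dz":0,"roll":0,"gripper":1},{"dx":0,"dy":-0.3,"dz":0,"roll":0,"gripper":1},{"dx":0,"dy":-0.3,"dz":0,"roll":0,"gripper":1},{"dx":0,"dy":0,"dz":0,"roll":0,"gripper":1}]'; python3 -m pendant '[{"dx":0,"dy":-0.3,"dz":0,"roll":0,"gripper":1},{"dx":0,"dy":-0.3,"dz":0,"roll":0,"gripper":1},{"dx":0,"dy":0,"dz":0,"roll":0,"gripper":1}]'
```

```text
time_s: 6.28
tcp_pos: [554.0, -3.8, 76.3]
orientation: [0.004, 0.067, 0.998, 0.01]
contact_force: [7.6, 30.5, 6.0]
gripper_width: 13.5
gripper_force: 50.6
time_s: 6.65
tcp_pos: [554.0, -3.8, 76.3]
orientation: [0.004, 0.065, 0.998, 0.016]
contact_force: [11.6, 49.5, 4.6]
gripper_width: 13.6
gripper_force: 65.2
```

At the stop. Release, lift, and look again.

```bash
python3 -m pendant '[{"dx":0,"dy":0.8,"dz":0,"roll":0,"gripper":1},{"dx":0,"dy":0.6,"dz":0,"roll":0,"gripper":4},{"dx":0,"dy":0,"dz":0,"roll":0,"gripper":8.5},{"dx":0,"dy":0,"dz":0,"roll":0,"gripper":8.5},{"dx":0,"dy":0,"dz":-3,"roll":0,"gripper":8.5}]'; python3 -m pendant '[{"dx":0,"dy":0,"dz":-5,"roll":0,"gripper":8.5},{"dx":0,"dy":0,"dz":-5,"roll":0,"gripper":8.5},{"dx":5,"dy":0,"dz":-2,"roll":0,"gripper":8.5},{"dx":5,"dy":0,"dz":0,"roll":0,"gripper":8.5},{"dx":5,"dy":0,"dz":0,"roll":0,"gripper":8.5}]'; python3 -m pendant '[{"dx":5,"dy":-5,"dz":0,"roll":0,"gripper":8.5},{"dx":0,"dy":-5,"dz":0,"roll":0,"gripper":8.5},{"dx":0,"dy":-5,"dz":0,"roll":0,"gripper":8.5},{"dx":0,"dy":-5,"dz":0,"roll":0,"gripper":8.5}]'; python3 - <<'E'
from h import *
T=cams.grab_frame("top");cv2.imwrite("pics/t2.png",T[:,:,::-1])
hsv=cv2.cvtColor(T,cv2.COLOR_RGB2HSV)
for nm,m,z in(("red",cv2.inRange(hsv,(170,110,90),(180,255,255))|cv2.inRange(hsv,(0,110,90),(5,255,255)),37.5),("orange",cv2.inRange(hsv,(8,150,120),(22,255,255)),98),("white",cv2.inRange(hsv,(0,0,190),(180,40,255)),46)):
    k,l,s,c=cv2.connectedComponentsWithStats(m)
    for i in range(1,k):
        if 5<s[i,4]<(300) : print(nm,s[i,4],c[i].round(1),ray("top",c[i],z)[:2].round(1))
go(424.7,-289.5,200,0)
E
```

```text
time_s: 7.28
tcp_pos: [549.4, -5.5, 102.5]
orientation: [-0.003, 0.071, 0.997, 0.0]
contact_force: [-0.2, -0.8, -0.3]
gripper_width: 83.6
gripper_force: 0.0
time_s: 7.9
tcp_pos: [401.7, 15.5, 224.4]
orientation: [0.0, 0.071, 0.997, -0.0]
contact_force: [-0.2, -0.7, -0.2]
gripper_width: 85.1
gripper_force: 0.0
time_s: 8.4
tcp_pos: [331.3, -172.0, 224.6]
orientation: [0.0, 0.071, 0.997, -0.0]
contact_force: [0.8, -0.1, -0.2]
gripper_width: 85.3
gripper_force: 0.0
red 15 [240.4 188.4] [639.1 121.9]
red 17 [232.4 240.1] [505.3 140.3]
orange 96 [338.5 215.2] [ 562.7 -130.6]
orange 13 [421.  220.1] [ 548.8 -331.4]
orange 30 [329.5 237. ] [ 510.2 -108. ]
orange 18 [435.9 266.3] [ 437.3 -363.1]
white 86 [634.7  69.9] [ 953.4 -944.3]
white 140 [75.4 70.5] [958.8 562.9]
white 12 [178.  142.5] [760.6 284.5]
white 43 [ 63.2 148.1] [747.9 580.8]
white 270 [ 62.6 174.6] [678.  577.7]
white 38 [353.2 179.5] [ 658.7 -172.4]
white 137 [230.7 205.7] [593.2 144.1]
white 68 [ 51.  208.4] [590.9 601.2]
white 72 [391.2 208.7] [ 581.6 -269.2]
white 159 [228.5 220.6] [555.1 149.2]
white 75 [427.7 218.1] [ 556.1 -363. ]
white 10 [286.9 229.4] [ 5.31e+02 -2.00e-01]
white 7 [551.7 231.6] [ 518.1 -682.7]
white 7 [520.7 250.4] [ 470.9 -598.8]
white 11 [519.6 259.5] [ 447.8 -594.4]
white 7 [180.4 263.6] [447.9 268. ]
white 79 [400.6 269.7] [ 425.9 -288.4]
white 55 [443.5 267.6] [ 429.9 -397.9]
white 64 [276.8 272.4] [423.   25.2]
white 7 [267.6 269.3] [431.1  48.5]
white 58 [616.1 352.9] [ 214.9 -821.1]
white 180 [618.6 380.4] [ 149.3 -821.1]
tcp [ 331.4 -177.7  224.9] toolcm [-10.87  -9.67   2.56] closing 81.5 roll 81.5 t 8.45 q6 -0.54
```

View pics/t2.png

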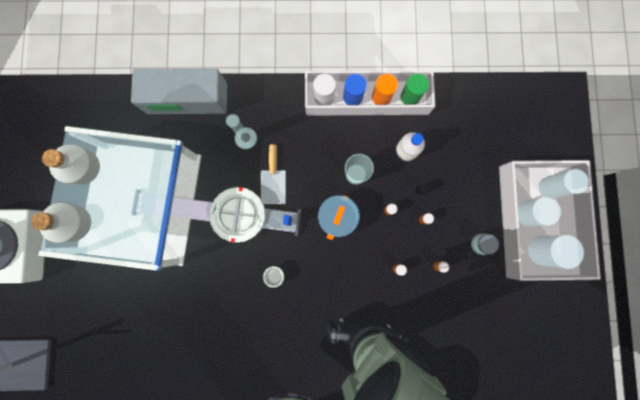

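The carriage is out, with the cup at about (572.3,130.5) and its x axis at -7.9°. The red marks are at (240,188) and (232,240), and the jars are unchanged. I'll turn the tool to the 37° closing line for jar A.

```bash
python3 -m pendant '[{"dx":0,"dy":0,"dz":0,"roll":8.9,"gripper":8.5},{"dx":0,"dy":0,"dz":0,"roll":8.9,"gripper":8.5},{"dx":0,"dy":0,"dz":0,"roll":8.9,"gripper":8.5},{"dx":0,"dy":0,"dz":0,"roll":8.9,"gripper":8.5},{"dx":0,"dy":0,"dz":0,"roll":8.9,"gripper":8.5}]'; python3 -m pendant '[{"dx":0,"dy":0,"dz":0,"roll":0,"gripper":6},{"dx":0,"dy":0,"dz":0,"roll":0,"gripper":6}]'; python3 -c "
from h import *
go(425.5,-289,29,37)"
```

```text
time_s: 9.07
tcp_pos: [331.8, -170.3, 224.2]
orientation: [-0.0, 0.446, 0.895, -0.0]
contact_force: [-0.2, 0.2, -0.0]
gripper_width: 85.2
gripper_force: 0.0
time_s: 9.32
tcp_pos: [332.0, -170.1, 224.2]
orientation: [-0.0, 0.442, 0.897, -0.0]
contact_force: [-0.0, -0.2, 0.8]
gripper_width: 60.1
gripper_force: 0.0
tcp [ 332.  -170.1  224.2] toolcm [-15.13   0.17  19.52] closing 37.5 roll 0.5 t 9.32 q6 0.24
```

```bash
python3 -m pendant '[{"dx":-5,"dy":0.1,"dz":0,"roll":0.5,"gripper":6},{"dx":-5,"dy":0,"dz":3,"roll":0,"gripper":6},{"dx":-5,"dy":0,"dz":4,"roll":0,"gripper":6},{"dx":0,"dy":0,"dz":3,"roll":0,"gripper":6},{"dx":0,"dy":0,"dz":0,"roll":0,"gripper":6}]'; python3 -c "
from h import *
go(425.5,-289,29,37)
S=cams.grab_frame('scene');T=cams.grab_frame('top')
a=cv2.resize(S[150:270,160:310],None,fx=2.6,fy=3);b=cv2.resize(T[200:320,340:490],None,fx=2.6,fy=3)
cv2.imwrite('pics/a2.png',np.hstack([a,b])[:,:,::-1])"
```

```text
time_s: 9.95
tcp_pos: [421.0, -286.7, 122.7]
orientation: [-0.003, 0.446, 0.895, 0.001]
contact_force: [-0.8, 0.2, 0.7]
gripper_width: 59.8
gripper_force: 0.0
tcp [ 421.  -286.7  122.7] toolcm [-0.51  0.23  9.37] closing 37.0 roll -0.0 t 9.95 q6 0.18
```

View pics/a2.png

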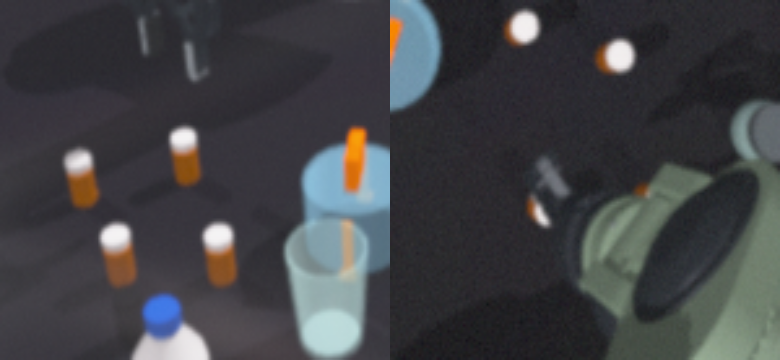

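The fingers are above jar A, whose cap is at scene (231,196). Next: go down and grip.

```bash
python3 -m pendant '[{"dx":-0.3,"dy":0.2,"dz":3,"roll":0,"gripper":6},{"dx":-0.2,"dy":0,"dz":3.5,"roll":0,"gripper":6},{"dx":0,"dy":0,"dz":2.8,"roll":0,"gripper":6},{"dx":0,"dy":0,"dz":0,"roll":0,"gripper":6}]' 30; python3 -c "
from h import *
for p in((425.5,-289,46),(430.5,-398.3,46),(581,-270,46),(555.5,-363.8,46)):print(proj('scene',p).round(1))
go(425.5,-289,29,37)
"; python3 -m pendant '[{"dx":0,"dy":0,"dz":0,"roll":0,"gripper":2},{"dx":0,"dy":0,"dz":0,"roll":0,"gripper":2},{"dx":0,"dy":0,"dz":0,"roll":0,"gripper":2},{"dx":0,"dy":0,"dz":0,"roll":0,"gripper":2}]' 30
```

```text
time_s: 10.55
tcp_pos: [426.9, -290.1, 32.5]
orientation: [-0.001, 0.446, 0.895, 0.0]
contact_force: [-0.5, -0.5, 0.2]
gripper_width: 60.3
gripper_force: 0.0
[230.1 194.6]
[189.5 201.7]
[243.6 226.8]
[204.3 227. ]
tcp [ 426.9 -290.1   32.5] toolcm [ 0.18 -0.05  0.35] closing 37.0 roll 0.0 t 10.55 q6 0.19
time_s: 11.05
tcp_pos: [428.6, -291.9, 34.2]
orientation: [0.002, 0.447, 0.895, -0.0]
contact_force: [-1.1, 2.1, 7.5]
gripper_width: 24.6
gripper_force: 29.2
```

```bash
python3 -m pendant '[{"dx":0,"dy":0,"dz":-2,"roll":0,"gripper":2},{"dx":0,"dy":0,"dz":-5,"roll":0,"gripper":2},{"dx":0,"dy":0,"dz":-5,"roll":0,"gripper":2},{"dx":0,"dy":0,"dz":-4,"roll":0,"gripper":2},{"dx":0,"dy":0,"dz":0,"roll":0,"gripper":2}]'; python3 -c "
from h import *
go(594.6,147.4,100,37.1)"
```

```text
time_s: 11.68
tcp_pos: [429.4, -292.6, 196.4]
orientation: [0.004, 0.446, 0.895, -0.001]
contact_force: [0.6, -0.1, -1.1]
gripper_width: 24.8
gripper_force: 29.8
tcp [ 429.4 -292.6  196.4] toolcm [25.29 39.64  9.5 ] closing 37.0 roll -0.1 t 11.68 q6 0.19
```

```bash
python3 -m pendant '[{"dx":1.8,"dy":2.4,"dz":0,"roll":0,"gripper":2},{"dx":2.8,"dy":4.4,"dz":0,"roll":0,"gripper":2},{"dx":2.8,"dy":4.4,"dz":0,"roll":0,"gripper":2},{"dx":2.8,"dy":4.4,"dz":0,"roll":0,"gripper":2},{"dx":2.8,"dy":4.4,"dz":0,"roll":0,"gripper":2}]' >/dev/null; python3 -m pendant '[{"dx":2.8,"dy":4.4,"dz":0,"roll":0,"gripper":2},{"dx":2.8,"dy":4.4,"dz":0,"roll":0,"gripper":2},{"dx":2.8,"dy":4.4,"dz":0,"roll":0,"gripper":2},{"dx":2,"dy":4.4,"dz":0,"roll":0,"gripper":2},{"dx":2,"dy":2,"dz":0,"roll":0,"gripper":2}]'; python3 -m pendant '[{"dx":0,"dy":0,"dz":4,"roll":0,"gripper":2},{"dx":0,"dy":0,"dz":2,"roll":0,"gripper":2},{"dx":0,"dy":0,"dz":0,"roll":0,"gripper":2}]';python3 -c "
from h import *
go(594.6,147.4,58,37.1)"
```

```text
time_s: 12.92
tcp_pos: [591.6, 152.3, 191.0]
orientation: [-0.0, 0.446, 0.895, -0.0]
contact_force: [-0.2, 0.4, -0.8]
gripper_width: 24.5
gripper_force: 29.9
time_s: 13.3
tcp_pos: [588.9, 150.1, 129.6]
orientation: [-0.002, 0.446, 0.895, -0.002]
contact_force: [0.1, -0.2, 0.1]
gripper_width: 24.7
gripper_force: 29.9
tcp [588.9 150.1 129.6] toolcm [-0.58  0.33  7.16] closing 37.0 roll -0.1 t 13.3 q6 1.05
```

```bash
python3 -m pendant '[{"dx":-0.6,"dy":0.3,"dz":2,"roll":0,"gripper":2},{"dx":0,"dy":0,"dz":2,"roll":0,"gripper":2},{"dx":0,"dy":0,"dz":0,"roll":0,"gripper":2},{"dx":0,"dy":0,"dz":0,"roll":0,"gripper":2}]';python3 -c "
from h import *
go(594.6,147.4,58,37.1)
T=cams.grab_frame('top');S=cams.grab_frame('scene')
a=cv2.resize(T[150:270,180:330],None,fx=2.6,fy=3);b=cv2.resize(S[130:250,350:500],None,fx=2.6,fy=3)
cv2.imwrite('pics/a3.png',np.hstack([a,b])[:,:,::-1])"
```

```text
time_s: 13.8
tcp_pos: [597.8, 147.1, 92.8]
orientation: [0.0, 0.447, 0.895, 0.0]
contact_force: [0.1, -0.3, -0.8]
gripper_width: 24.8
gripper_force: 29.9
tcp [597.8 147.1  92.8] toolcm [ 0.22 -0.24  3.48] closing 36.9 roll -0.2 t 13.8 q6 1.05
```

View pics/a3.png

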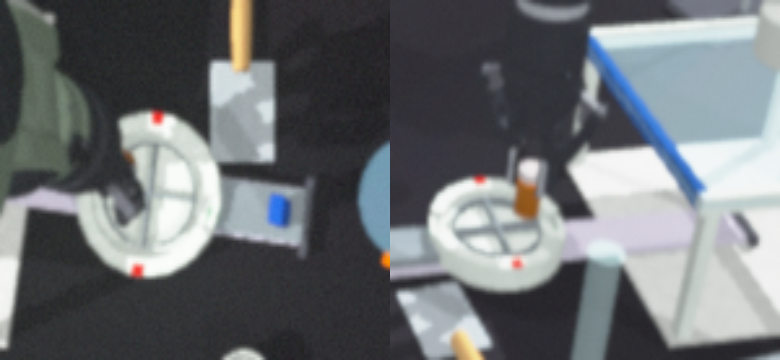

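The jar hangs over the far pocket on the shelf side, at scene about (553,200), as intended. I'll correct by a few mm and lower it.

```bash
python3 -m pendant '[{"dx":0.2,"dy":-0.2,"dz":0.6,"roll":0,"gripper":2},{"dx":0,"dy":0,"dz":0,"roll":0,"gripper":2},{"dx":0,"dy":0,"dz":0,"roll":0,"gripper":2}]' >/dev/null;python3 -c "
from h import *
go(594.6,147.4,58,37.1)"; python3 -m pendant '[{"dx":0,"dy":0,"dz":1,"roll":0,"gripper":2},{"dx":0,"dy":0,"dz":1,"roll":0,"gripper":2},{"dx":0,"dy":0,"dz":0.4,"roll":0,"gripper":2},{"dx":0,"dy":0,"dz":0,"roll":0,"gripper":2}]';python3 -c "
from h import *
go(594.6,147.4,58,37.1)"
```

```text
tcp [594.3 147.7  86.3] toolcm [-0.04  0.01  2.83] closing 37.0 roll -0.1 t 14.28 q6 1.05
time_s: 14.78
tcp_pos: [593.9, 147.5, 61.5]
orientation: [-0.001, 0.447, 0.895, -0.0]
contact_force: [-0.6, -0.2, -0.1]
gripper_width: 24.7
gripper_force: 29.9
tcp [593.9 147.5  61.5] toolcm [-0.05  0.05  0.35] closing 37.0 roll -0.1 t 14.78 q6 1.05
```

```bash
python3 -m pendant '[{"dx":0,"dy":0,"dz":0.2,"roll":0,"gripper":2},{"dx":0,"dy":0,"dz":0.15,"roll":0,"gripper":2},{"dx":0,"dy":0,"dz":0,"roll":0,"gripper":2}]'; python3 -m pendant '[{"dx":0,"dy":0,"dz":0,"roll":0,"gripper":3.6},{"dx":0,"dy":0,"dz":0,"roll":0,"gripper":4},{"dx":0,"dy":0,"dz":-1,"roll":0,"gripper":4},{"dx":0,"dy":0,"dz":-5,"roll":0,"gripper":4},{"dx":0,"dy":0,"dz":-5,"roll":0,"gripper":4}]';python3 -c "
from h import *
go(430.5,-398.3,180,37.1)
T=cams.grab_frame('top');S=cams.grab_frame('scene')
a=cv2.resize(T[150:270,180:330],None,fx=2.6,fy=3);b=cv2.resize(S[130:250,350:500],None,fx=2.6,fy=3)
cv2.imwrite('pics/a4.png',np.hstack([a,b])[:,:,::-1])"
```

```text
time_s: 15.15
tcp_pos: [594.4, 147.6, 58.7]
orientation: [0.0, 0.447, 0.895, 0.0]
contact_force: [0.6, -0.1, -1.2]
gripper_width: 25.2
gripper_force: 29.9
time_s: 15.78
tcp_pos: [594.0, 147.6, 170.3]
orientation: [-0.0, 0.447, 0.895, -0.0]
contact_force: [0.4, -0.2, -0.1]
gripper_width: 40.1
gripper_force: 0.0
tcp [594.  147.6 170.3] toolcm [-33.79 -45.89  -0.95] closing 37.0 roll -0.1 t 15.78 q6 1.05
```

View pics/a4.png

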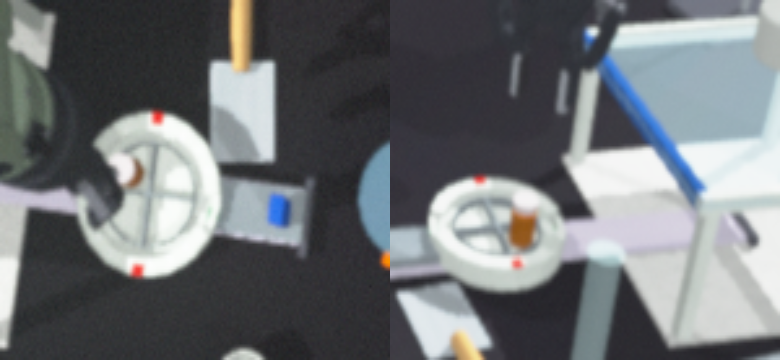

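Jar A stands in the first pocket, at scene (552,205). Now jar B.

```bash
python3 -m pendant '[{"dx":-2,"dy":-3,"dz":-1,"roll":0,"gripper":6},{"dx":-3.2,"dy":-4.3,"dz":0,"roll":0,"gripper":6},{"dx":-3.2,"dy":-4.3,"dz":0,"roll":0,"gripper":6},{"dx":-3.2,"dy":-4.3,"dz":0,"roll":0,"gripper":6},{"dx":-3.2,"dy":-4.3,"dz":0,"roll":0,"gripper":6}]' >/dev/null; python3 -m pendant '[{"dx":-3.2,"dy":-4.3,"dz":0,"roll":0,"gripper":6},{"dx":-3.2,"dy":-4.3,"dz":0,"roll":0,"gripper":6},{"dx":-3.2,"dy":-4.3,"dz":0,"roll":0,"gripper":6},{"dx":-3.2,"dy":-4.3,"dz":0,"roll":0,"gripper":6},{"dx":-3.2,"dy":-4.3,"dz":0,"roll":0,"gripper":6}]'>/dev/null; python3 -m pendant '[{"dx":-3,"dy":-4,"dz":2,"roll":0,"gripper":6},{"dx":0,"dy":0,"dz":4,"roll":0,"gripper":6},{"dx":0,"dy":0,"dz":2,"roll":0,"gripper":6},{"dx":0,"dy":0,"dz":0,"roll":0,"gripper":6},{"dx":0,"dy":0,"dz":0,"roll":0,"gripper":6}]';python3 -c "
from h import *
go(430.5,-398.3,32,37.1)"
```

```text
time_s: 17.75
tcp_pos: [432.9, -397.6, 99.8]
orientation: [0.001, 0.446, 0.895, -0.0]
contact_force: [-0.6, 0.2, 0.6]
gripper_width: 60.2
gripper_force: 0.0
tcp [ 432.9 -397.6   99.8] toolcm [ 0.1  -0.24  6.78] closing 37.0 roll -0.1 t 17.75 q6 0.06
```

```bash
python3 -m pendant '[{"dx":0.1,"dy":-0.2,"dz":3,"roll":0,"gripper":6},{"dx":0,"dy":0,"dz":3.5,"roll":0,"gripper":6},{"dx":0,"dy":0,"dz":0.3,"roll":0,"gripper":6},{"dx":0,"dy":0,"dz":0,"roll":0,"gripper":4},{"dx":0,"dy":0,"dz":0,"roll":0,"gripper":2}]' >/dev/null;  python3 -m pendant '[{"dx":0,"dy":0,"dz":0,"roll":0,"gripper":2},{"dx":0,"dy":0,"dz":0,"roll":0,"gripper":2},{"dx":0,"dy":0,"dz":0,"roll":0,"gripper":2}]'; python3 -m pendant '[{"dx":0,"dy":0,"dz":-2,"roll":0,"gripper":2},{"dx":0,"dy":0,"dz":-5,"roll":0,"gripper":2},{"dx":0,"dy":0,"dz":-5,"roll":0,"gripper":2},{"dx":0,"dy":0,"dz":-4,"roll":0,"gripper":2},{"dx":0,"dy":0,"dz":0,"roll":0,"gripper":2}]';python3 -c "
from h import *
go(550,113.6,190,37.1)"
```

```text
time_s: 18.75
tcp_pos: [431.3, -398.8, 32.6]
orientation: [0.002, 0.446, 0.895, -0.001]
contact_force: [0.6, 1.0, 6.2]
gripper_width: 25.0
gripper_force: 30.2
time_s: 19.38
tcp_pos: [431.8, -399.6, 195.0]
orientation: [0.004, 0.446, 0.895, -0.002]
contact_force: [-0.4, 0.1, -1.6]
gripper_width: 24.8
gripper_force: 29.7
tcp [ 431.8 -399.6  195. ] toolcm [33.9  40.3   0.25] closing 37.0 roll -0.1 t 19.38 q6 0.05
```

```bash
python3 -m pendant '[{"dx":2,"dy":2.3,"dz":0,"roll":0,"gripper":2},{"dx":3.2,"dy":3.8,"dz":0,"roll":0,"gripper":2},{"dx":3.2,"dy":3.8,"dz":0,"roll":0,"gripper":2},{"dx":3.2,"dy":3.8,"dz":0,"roll":0,"gripper":2},{"dx":3.2,"dy":3.8,"dz":0,"roll":0,"gripper":2}]' >/dev/null; python3 -m pendant '[{"dx":3.2,"dy":3.8,"dz":0,"roll":0,"gripper":2},{"dx":3.2,"dy":3.8,"dz":0,"roll":0,"gripper":2},{"dx":3.2,"dy":3.8,"dz":0,"roll":0,"gripper":2},{"dx":3.2,"dy":3.8,"dz":0,"roll":0,"gripper":2},{"dx":3.2,"dy":3.8,"dz":0,"roll":0,"gripper":2}]' >/dev/null; python3 -m pendant '[{"dx":3.1,"dy":3.8,"dz":0,"roll":0,"gripper":2},{"dx":0,"dy":0,"dz":4,"roll":0,"gripper":2},{"dx":0,"dy":0,"dz":4,"roll":0,"gripper":2},{"dx":0,"dy":0,"dz":2,"roll":0,"gripper":2},{"dx":0,"dy":0,"dz":0,"roll":0,"gripper":2}]';python3 -c "
from h import *
go(550,113.6,57,37.1)"
```

```text
time_s: 21.25
tcp_pos: [546.0, 115.4, 88.2]
orientation: [-0.002, 0.447, 0.895, -0.001]
contact_force: [-0.5, -0.0, -0.6]
gripper_width: 24.6
gripper_force: 29.7
tcp [546.  115.4  88.2] toolcm [-0.39  0.23  3.12] closing 37.0 roll -0.1 t 21.25 q6 1.0
```

```bash
python3 -m pendant '[{"dx":-0.35,"dy":0.2,"dz":0.3,"roll":0,"gripper":2},{"dx":0,"dy":0,"dz":0,"roll":0,"gripper":2},{"dx":0,"dy":0,"dz":0,"roll":0,"gripper":2}]' >/dev/null;python3 -c "
from h import *
go(550,113.6,57,37.1)"; python3 -m pendant '[{"dx":0,"dy":0,"dz":0.8,"roll":0,"gripper":2},{"dx":0,"dy":0,"dz":0.8,"roll":0,"gripper":2},{"dx":0,"dy":0,"dz":0.6,"roll":0,"gripper":2},{"dx":0,"dy":0,"dz":0,"roll":0,"gripper":2},{"dx":0,"dy":0,"dz":0,"roll":0,"gripper":2}]';python3 -c "
from h import *
go(550,113.6,57,37.1)"
```

```text
tcp [552.7 113.9  88.5] toolcm [ 0.14 -0.24  3.15] closing 36.9 roll -0.2 t 21.62 q6 1.0
time_s: 22.25
tcp_pos: [552.2, 114.0, 65.7]
orientation: [-0.0, 0.447, 0.895, -0.0]
contact_force: [0.0, -1.4, -0.8]
gripper_width: 24.9
gripper_force: 29.7
tcp [552.2 114.   65.7] toolcm [ 0.1  -0.19  0.87] closing 37.0 roll -0.1 t 22.25 q6 1.0
```

```bash
python3 -m pendant '[{"dx":0.1,"dy":-0.2,"dz":0,"roll":0,"gripper":2},{"dx":0,"dy":0,"dz":0.4,"roll":0,"gripper":2},{"dx":0,"dy":0,"dz":0.3,"roll":0,"gripper":2},{"dx":0,"dy":0,"dz":0.1,"roll":0,"gripper":2},{"dx":0,"dy":0,"dz":0,"roll":0,"gripper":2}]'; python3 -c "
from h import *
go(550,113.6,57,37.1)"
```

```text
time_s: 22.88
tcp_pos: [549.8, 113.6, 57.6]
orientation: [-0.0, 0.447, 0.895, -0.0]
contact_force: [0.5, 0.3, -1.1]
gripper_width: 25.1
gripper_force: 29.7
tcp [549.8 113.6  57.6] toolcm [-0.01  0.01  0.06] closing 37.0 roll -0.1 t 22.88 q6 1.0
```

```bash
python3 -m pendant '[{"dx":0,"dy":0,"dz":0,"roll":0,"gripper":3.6},{"dx":0,"dy":0,"dz":0,"roll":0,"gripper":4},{"dx":0,"dy":0,"dz":-1,"roll":0,"gripper":4},{"dx":0,"dy":0,"dz":-5,"roll":0,"gripper":4},{"dx":0,"dy":0,"dz":-5,"roll":0,"gripper":4}]' >/dev/null;python3 -m pendant '[{"dx":-2,"dy":-3,"dz":-1,"roll":0,"gripper":6},{"dx":-3,"dy":-5,"dz":0,"roll":-10,"gripper":6},{"dx":0,"dy":0,"dz":0,"roll":-10,"gripper":6},{"dx":0,"dy":0,"dz":0,"roll":-10,"gripper":6},{"dx":0,"dy":0,"dz":0,"roll":-10,"gripper":6}]' >/dev/null; python3 -m pendant '[{"dx":0,"dy":0,"dz":0,"roll":-10,"gripper":6},{"dx":0,"dy":0,"dz":0,"roll":-10,"gripper":6},{"dx":0,"dy":0,"dz":0,"roll":-10,"gripper":6},{"dx":0,"dy":0,"dz":0,"roll":-10,"gripper":6},{"dx":0,"dy":0,"dz":0,"roll":-10,"gripper":6}]';python3 -c "
from h import *
go(581,-270,180,127.1)"
```

```text
time_s: 24.75
tcp_pos: [516.6, 26.3, 178.6]
orientation: [0.0, -0.318, 0.948, -0.0]
contact_force: [0.6, 0.4, 1.1]
gripper_width: 60.2
gripper_force: 0.0
tcp [516.6  26.3 178.6] toolcm [ 12.75 -27.51  -0.14] closing 127.1 roll 0.0 t 24.75 q6 -0.74
```

```bash
python3 -m pendant '[{"dx":1.5,"dy":-3.5,"dz":0,"roll":0,"gripper":6},{"dx":2.3,"dy":-4.8,"dz":0,"roll":0,"gripper":6},{"dx":2.3,"dy":-4.8,"dz":0,"roll":0,"gripper":6},{"dx":2.3,"dy":-4.8,"dz":0,"roll":0,"gripper":6},{"dx":2.3,"dy":-4.8,"dz":0,"roll":0,"gripper":6}]' >/dev/null; python3 -m pendant '[{"dx":2,"dy":-4.8,"dz":0,"roll":0,"gripper":6},{"dx":0,"dy":0,"dz":4,"roll":0,"gripper":6},{"dx":0,"dy":0,"dz":4,"roll":0,"gripper":6},{"dx":0,"dy":0,"dz":0,"roll":0,"gripper":6},{"dx":0,"dy":0,"dz":0,"roll":0,"gripper":6}]';python3 -c "
from h import *
T=cams.grab_frame('top')
go(581,-270,32,127.1)"
```

```text
time_s: 26.0
tcp_pos: [580.3, -270.3, 99.5]
orientation: [0.001, -0.316, 0.949, -0.001]
contact_force: [0.8, 0.8, 0.6]
gripper_width: 59.9
gripper_force: 0.0
tcp [ 580.8 -270.5  100.1] toolcm [-0.04  0.05  6.81] closing 126.8 roll -0.3 t 26.05 q6 -1.19
```

```bash
python3 -m pendant '[{"dx":0,"dy":0,"dz":3,"roll":0,"gripper":6},{"dx":0,"dy":0,"dz":3.5,"roll":0,"gripper":6},{"dx":0,"dy":0,"dz":0.3,"roll":0,"gripper":6},{"dx":0,"dy":0,"dz":0,"roll":0,"gripper":4},{"dx":0,"dy":0,"dz":0,"roll":0,"gripper":2}]' >/dev/null;  python3 -m pendant '[{"dx":0,"dy":0,"dz":0,"roll":0,"gripper":2},{"dx":0,"dy":0,"dz":0,"roll":0,"gripper":2},{"dx":0,"dy":0,"dz":0,"roll":0,"gripper":2}]'; python3 -m pendant '[{"dx":0,"dy":0,"dz":-2,"roll":0,"gripper":2},{"dx":0,"dy":0,"dz":-5,"roll":0,"gripper":2},{"dx":0,"dy":0,"dz":-5,"roll":0,"gripper":2},{"dx":0,"dy":0,"dz":-4,"roll":0,"gripper":2},{"dx":0,"dy":0,"dz":0,"roll":0,"gripper":2}]';python3 -c "
from h import *
go(555.4,152.8,190,127.1)"
```

```text
time_s: 27.05
tcp_pos: [581.1, -270.9, 32.0]
orientation: [0.001, -0.316, 0.949, -0.001]
contact_force: [0.8, 1.2, 6.5]
gripper_width: 24.8
gripper_force: 30.1
time_s: 27.68
tcp_pos: [581.7, -271.3, 194.5]
orientation: [0.003, -0.316, 0.949, -0.003]
contact_force: [-1.3, 0.3, -0.5]
gripper_width: 25.0
gripper_force: 29.7
tcp [ 581.7 -271.3  194.5] toolcm [-23.3   35.53   0.25] closing 126.8 roll -0.3 t 27.68 q6 -1.19
```

```bash
python3 -m pendant '[{"dx":-1.5,"dy":2.5,"dz":0,"roll":0,"gripper":2},{"dx":-2.8,"dy":4.2,"dz":0,"roll":0,"gripper":2},{"dx":-2.8,"dy":4.2,"dz":0,"roll":0,"gripper":2},{"dx":-2.8,"dy":4.2,"dz":0,"roll":0,"gripper":2},{"dx":-2.8,"dy":4.2,"dz":0,"roll":0,"gripper":2}]' >/dev/null; python3 -m pendant '[{"dx":-2.8,"dy":4.2,"dz":0,"roll":0,"gripper":2},{"dx":-2.8,"dy":4.2,"dz":0,"roll":0,"gripper":2},{"dx":-2.8,"dy":4.2,"dz":0,"roll":0,"gripper":2},{"dx":-2.2,"dy":3.6,"dz":0,"roll":0,"gripper":2},{"dx":0,"dy":0,"dz":4,"roll":0,"gripper":2}]' >/dev/null; python3 -m pendant '[{"dx":0,"dy":0,"dz":3.5,"roll":0,"gripper":2},{"dx":0,"dy":0,"dz":0,"roll":0,"gripper":2},{"dx":0,"dy":0,"dz":0,"roll":0,"gripper":2},{"dx":0,"dy":0,"dz":0,"roll":0,"gripper":2}]';python3 -c "
from h import *
go(555.4,152.8,57,127.1)"
```

```text
time_s: 29.42
tcp_pos: [554.6, 153.8, 116.3]
orientation: [0.001, -0.316, 0.949, -0.0]
contact_force: [-0.2, -0.1, -0.4]
gripper_width: 24.9
gripper_force: 29.7
tcp [554.6 153.8 116.3] toolcm [ 0.01 -0.12  5.93] closing 126.8 roll -0.3 t 29.43 q6 -0.5
```

```bash
python3 -m pendant '[{"dx":0,"dy":-0.1,"dz":1.5,"roll":0,"gripper":2},{"dx":0,"dy":0,"dz":1.5,"roll":0,"gripper":2},{"dx":0,"dy":0,"dz":1.3,"roll":0,"gripper":2},{"dx":0,"dy":0,"dz":0,"roll":0,"gripper":2},{"dx":0,"dy":0,"dz":0,"roll":0,"gripper":2}]' >/dev/null; python3 -c "
from h import *
go(555.4,152.8,57,127.1)
T=cams.grab_frame('top');S=cams.grab_frame('scene')
a=cv2.resize(T[150:270,180:330],None,fx=2.6,fy=3);b=cv2.resize(S[130:250,350:500],None,fx=2.6,fy=3)
cv2.imwrite('pics/a5.png',np.hstack([a,b])[:,:,::-1])"
```

```text
tcp [554.  153.1  71.7] toolcm [-0.09 -0.1   1.47] closing 126.8 roll -0.3 t 30.05 q6 -0.5
```

View pics/a5.png

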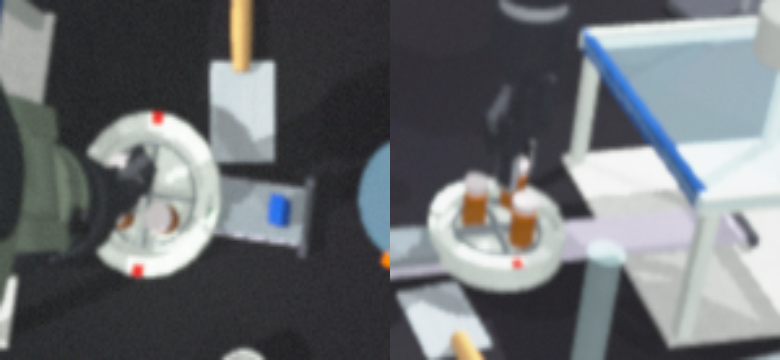

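A and B stand in opposite pockets (scene about (534,196) and (552,204)), and C hangs behind them over its pocket. Lower and release.

```bash
python3 -m pendant '[{"dx":-0.1,"dy":-0.1,"dz":0.5,"roll":0,"gripper":2},{"dx":0,"dy":0,"dz":0.6,"roll":0,"gripper":2},{"dx":0,"dy":0,"dz":0.3,"roll":0,"gripper":2},{"dx":0,"dy":0,"dz":0,"roll":0,"gripper":2}]'; python3 -m pendant '[{"dx":0,"dy":0,"dz":0,"roll":0,"gripper":3.6},{"dx":0,"dy":0,"dz":0,"roll":0,"gripper":4},{"dx":0,"dy":0,"dz":-1,"roll":0,"gripper":4},{"dx":0,"dy":0,"dz":-5,"roll":0,"gripper":4},{"dx":0,"dy":0,"dz":-5,"roll":0,"gripper":4}]';python3 -c "
from h import *
go(555.5,-363.8,180,127.1)"
```

```text
time_s: 30.65
tcp_pos: [555.0, 152.8, 57.3]
orientation: [-0.0, -0.316, 0.949, 0.0]
contact_force: [0.2, -0.4, -0.5]
gripper_width: 25.0
gripper_force: 29.7
time_s: 31.28
tcp_pos: [555.1, 152.8, 169.4]
orientation: [-0.0, -0.316, 0.949, 0.0]
contact_force: [1.8, -0.0, 0.1]
gripper_width: 39.9
gripper_force: 0.0
tcp [555.1 152.8 169.4] toolcm [ 30.92 -41.39  -1.05] closing 126.8 roll -0.3 t 31.27 q6 -0.5
```

```bash
python3 -m pendant '[{"dx":1.9,"dy":-2.4,"dz":-1,"roll":0,"gripper":6},{"dx":3,"dy":-4,"dz":0,"roll":0,"gripper":6},{"dx":3,"dy":-4,"dz":0,"roll":0,"gripper":6},{"dx":3,"dy":-4,"dz":0,"roll":0,"gripper":6},{"dx":3,"dy":-4,"dz":0,"roll":0,"gripper":6}]' >/dev/null; python3 -m pendant '[{"dx":3,"dy":-4,"dz":0,"roll":0,"gripper":6},{"dx":3,"dy":-4,"dz":0,"roll":0,"gripper":6},{"dx":3,"dy":-4,"dz":0,"roll":0,"gripper":6},{"dx":3,"dy":-4,"dz":0,"roll":0,"gripper":6},{"dx":3,"dy":-4,"dz":0,"roll":0,"gripper":6}]' >/dev/null; python3 -m pendant '[{"dx":2,"dy":-3,"dz":0,"roll":0,"gripper":6},{"dx":0,"dy":0,"dz":4,"roll":0,"gripper":6},{"dx":0,"dy":0,"dz":4,"roll":0,"gripper":6},{"dx":0,"dy":0,"dz":0,"roll":0,"gripper":6},{"dx":0,"dy":0,"dz":0,"roll":0,"gripper":6}]';python3 -c "
from h import *
go(555.5,-363.8,32,127.1)"
```

```text
time_s: 33.15
tcp_pos: [556.8, -364.3, 99.6]
orientation: [0.001, -0.316, 0.949, -0.001]
contact_force: [1.5, -0.6, -0.5]
gripper_width: 60.1
gripper_force: 0.0
tcp [ 556.8 -364.3   99.6] toolcm [0.08 0.13 6.76] closing 126.8 roll -0.3 t 33.15 q6 -1.33
```

```bash
python3 -m pendant '[{"dx":0.1,"dy":0.1,"dz":3,"roll":0,"gripper":6},{"dx":0,"dy":0,"dz":3.5,"roll":0,"gripper":6},{"dx":0,"dy":0,"dz":0.3,"roll":0,"gripper":6},{"dx":0,"dy":0,"dz":0,"roll":0,"gripper":4},{"dx":0,"dy":0,"dz":0,"roll":0,"gripper":2}]' >/dev/null;  python3 -m pendant '[{"dx":0,"dy":0,"dz":0,"roll":0,"gripper":2},{"dx":0,"dy":0,"dz":0,"roll":0,"gripper":2},{"dx":0,"dy":0,"dz":0,"roll":0,"gripper":2}]'; python3 -m pendant '[{"dx":0,"dy":0,"dz":-2,"roll":0,"gripper":2},{"dx":0,"dy":0,"dz":-5,"roll":0,"gripper":2},{"dx":0,"dy":0,"dz":-5,"roll":0,"gripper":2},{"dx":0,"dy":0,"dz":-4,"roll":0,"gripper":2},{"dx":0,"dy":0,"dz":0,"roll":0,"gripper":2}]';python3 -c "
from h import *
go(589.2,108.2,190,127.1)"
```

```text
time_s: 34.15
tcp_pos: [556.1, -364.7, 32.2]
orientation: [0.001, -0.316, 0.949, -0.002]
contact_force: [-0.2, 0.3, 7.5]
gripper_width: 24.7
gripper_force: 30.0
time_s: 34.78
tcp_pos: [556.7, -365.2, 194.8]
orientation: [0.002, -0.316, 0.949, -0.004]
contact_force: [0.1, -0.5, -0.7]
gripper_width: 25.2
gripper_force: 29.6
tcp [ 556.7 -365.2  194.8] toolcm [-30.97  35.95   0.24] closing 126.8 roll -0.3 t 34.77 q6 -1.33
```

```bash
python3 -m pendant '[{"dx":-1.9,"dy":2.4,"dz":0,"roll":0,"gripper":2},{"dx":-3.2,"dy":3.7,"dz":0,"roll":0,"gripper":2},{"dx":-3.2,"dy":3.7,"dz":0,"roll":0,"gripper":2},{"dx":-3.2,"dy":3.7,"dz":0,"roll":0,"gripper":2},{"dx":-3.2,"dy":3.7,"dz":0,"roll":0,"gripper":2}]' >/dev/null; python3 -m pendant '[{"dx":-3.2,"dy":3.7,"dz":0,"roll":0,"gripper":2},{"dx":-3.2,"dy":3.7,"dz":0,"roll":0,"gripper":2},{"dx":-3.2,"dy":3.7,"dz":0,"roll":0,"gripper":2},{"dx":-3.2,"dy":3.7,"dz":0,"roll":0,"gripper":2},{"dx":-3.2,"dy":3.7,"dz":4,"roll":0,"gripper":2}]' >/dev/null; python3 -m pendant '[{"dx":-0.3,"dy":0.3,"dz":3.5,"roll":0,"gripper":2},{"dx":0,"dy":0,"dz":0,"roll":0,"gripper":2},{"dx":0,"dy":0,"dz":0,"roll":0,"gripper":2},{"dx":0,"dy":0,"dz":0,"roll":0,"gripper":2}]';python3 -c "
from h import *
go(589.2,108.2,57,127.1)"
```

```text
time_s: 36.52
tcp_pos: [588.3, 109.1, 116.8]
orientation: [0.001, -0.315, 0.949, -0.0]
contact_force: [0.2, -0.1, -0.2]
gripper_width: 24.8
gripper_force: 29.7
tcp [588.3 109.1 116.8] toolcm [-0.   -0.12  5.98] closing 126.7 roll -0.4 t 36.52 q6 -0.58
```

```bash
python3 -m pendant '[{"dx":0,"dy":-0.1,"dz":1.5,"roll":0,"gripper":2},{"dx":0,"dy":0,"dz":1.5,"roll":0,"gripper":2},{"dx":0,"dy":0,"dz":1.3,"roll":0,"gripper":2},{"dx":0,"dy":0,"dz":0,"roll":0,"gripper":2},{"dx":0,"dy":0,"dz":0,"roll":0,"gripper":2}]' >/dev/null; python3 -c "
from h import *
go(589.2,108.2,57,127.1)"; python3 -m pendant '[{"dx":-0.1,"dy":-0.1,"dz":0.5,"roll":0,"gripper":2},{"dx":0,"dy":0,"dz":0.6,"roll":0,"gripper":2},{"dx":0,"dy":0,"dz":0.3,"roll":0,"gripper":2},{"dx":0,"dy":0,"dz":0,"roll":0,"gripper":2}]'; python3 -c "
from h import *
go(589.2,108.2,57,127.1)"
```

```text
tcp [587.7 109.1  72.1] toolcm [-0.06 -0.16  1.51] closing 126.8 roll -0.3 t 37.15 q6 -0.58
time_s: 37.65
tcp_pos: [588.7, 108.9, 57.8]
orientation: [-0.0, -0.316, 0.949, 0.0]
contact_force: [-0.1, 0.0, -0.8]
gripper_width: 24.5
gripper_force: 29.7
tcp [588.7 108.9  57.8] toolcm [ 0.   -0.08  0.08] closing 126.8 roll -0.3 t 37.65 q6 -0.58
```

```bash
python3 -m pendant '[{"dx":0,"dy":0,"dz":0,"roll":0,"gripper":3.6},{"dx":0,"dy":0,"dz":0,"roll":0,"gripper":4},{"dx":0,"dy":0,"dz":-1,"roll":0,"gripper":4},{"dx":0,"dy":0,"dz":-5,"roll":0,"gripper":4},{"dx":0,"dy":0,"dz":-5,"roll":0,"gripper":4}]'>/dev/null; python3 -m pendant '[{"dx":4,"dy":0,"dz":-5,"roll":0,"gripper":6},{"dx":5,"dy":0,"dz":0,"roll":0,"gripper":6},{"dx":5,"dy":0,"dz":0,"roll":0,"gripper":6},{"dx":5,"dy":0,"dz":0,"roll":0,"gripper":6},{"dx":5,"dy":0,"dz":0,"roll":0,"gripper":6}]' ;python3 - <<'E'
from h import *
T=cams.grab_frame("top");S=cams.grab_frame("scene")
a=cv2.resize(T[160:260,200:380],None,fx=4.4,fy=3,interpolation=cv2.INTER_CUBIC);b=cv2.resize(S[150:250,260:440],None,fx=4.4,fy=3,interpolation=cv2.INTER_CUBIC);cv2.imwrite("pics/t3.png",np.vstack([a,b])[:,:,::-1])
hsv=cv2.cvtColor(T,cv2.COLOR_RGB2HSV)
for nm,m,z in(("red",cv2.inRange(hsv,(170,110,90),(180,255,255))|cv2.inRange(hsv,(0,110,90),(5,255,255)),37.5),("orange",cv2.inRange(hsv,(8,170,150),(22,255,255)),98)):
    k,l,s,c=cv2.connectedComponentsWithStats(m)
    for i in range(1,k):
        if 5<s[i,4]<300 :
            q=np.argwhere(l==i)[:,::-1].astype("float32");print(nm,s[i,4],c[i].round(1),ray("top",c[i],z)[:2].round(1),cv2.minAreaRect(q), [ray("top",p,z)[:2].round(0).tolist() for p in cv2.boxPoints(cv2.minAreaRect(q))])
    if nm=="orange": O=m
# dome disc
m=cv2.inRange(hsv,(90,60,80),(112,255,255));k,l,s,c=cv2.connectedComponentsWithStats(m)
for i in range(1,k):
    if s[i,4]>400: print("bl",s[i],c[i].round(1),ray("top",c[i],64)[:2].round(1))
H=cv2.cvtColor(S,cv2.COLOR_RGB2HSV);m=cv2.inRange(H,(5,170,150),(22,255,255));k,l,s,c=cv2.connectedComponentsWithStats(m)
print("scene",[(s[i].tolist(),c[i].round(1).tolist()) for i in range(1,k) if 10<s[i,4]<300])
E
```

```text
time_s: 38.9
tcp_pos: [396.6, -35.1, 217.9]
orientation: [0.001, -0.316, 0.949, -0.001]
contact_force: [-0.4, -0.1, 0.2]
gripper_width: 60.3
gripper_force: 0.0
red 15 [240.4 188.4] [639.1 121.9] ((240.5, 188.5), (3.0, 3.0), 90.0) [[643.0, 126.0], [643.0, 118.0], [635.0, 118.0], [635.0, 125.0]]
red 17 [232.4 240.1] [505.3 140.3] ((232.5, 240.0), (4.0, 3.0), 90.0) [[511.0, 144.0], [511.0, 136.0], [500.0, 136.0], [501.0, 144.0]]
orange 85 [338.6 214.9] [ 563.5 -130.8] ((338.616455078125, 214.85617065429688), (4.798686981201172, 17.79025650024414), 20.556045532226562) [[545.0, -118.0], [586.0, -133.0], [582.0, -144.0], [541.0, -128.0]]
orange 25 [329.6 237. ] [ 510.2 -108.3] ((329.6500244140625, 237.05001831054688), (6.324554920196533, 3.4785051345825195), 18.434947967529297) [[509.0, -100.0], [517.0, -103.0], [512.0, -117.0], [504.0, -114.0]]
bl [344  74  22  31 522] [354.   88.4] [ 897.5 -177.4]
bl [154 144  28 127 892] [167.4 206. ] [592.4 298.5]
bl [ 317  195   43   43 1207] [338.1 215.9] [ 563.2 -130.9]
scene [([293, 193, 8, 20, 120], [296.0, 201.8])]
```

View pics/t3.png

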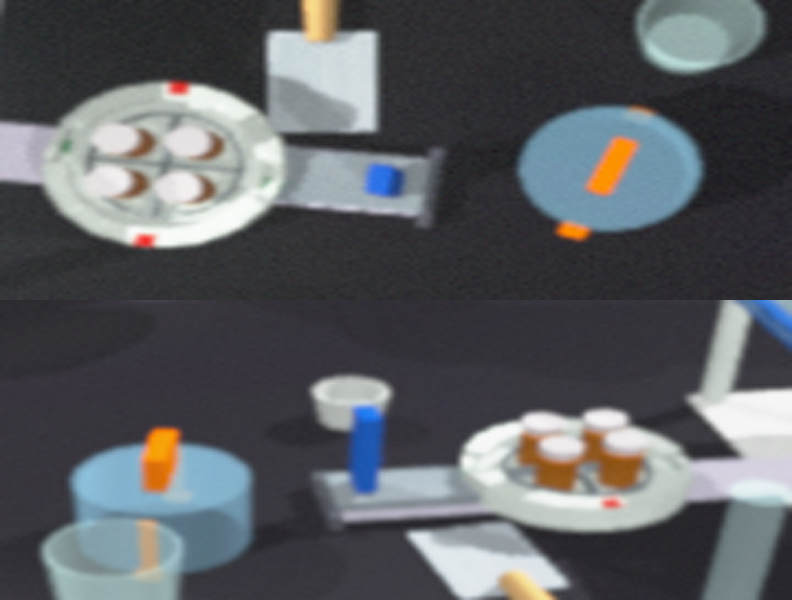

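All four jars stand upright, one per pocket (top view about (226–245, 207–222)). The carriage is still out. The dome is at (563,-131), with its bar at about -20°.

```bash
python3 -m pendant '[{"dx":0,"dy":0,"dz":0,"roll":9.5,"gripper":6},{"dx":0,"dy":0,"dz":0,"roll":9.5,"gripper":6},{"dx":0,"dy":0,"dz":0,"roll":9.5,"gripper":6},{"dx":0,"dy":0,"dz":0,"roll":9.5,"gripper":6},{"dx":0,"dy":0,"dz":0,"roll":9.5,"gripper":6}]' >/dev/null; python3 -m pendant '[{"dx":0,"dy":0,"dz":0,"roll":9.3,"gripper":6},{"dx":0,"dy":0,"dz":0,"roll":0,"gripper":6}]' >/dev/null;python3 -c "
from h import *
print([ray('top',p,6)[:2].round(1) for p in((329.6,237),(345.6,197))])
go(563.3,-131,180,69.9)"
```

```text
[array([ 510.7, -109.9]), array([ 617.5, -154.3])]
tcp [398.4 -34.2 217.6] toolcm [-18.79  -3.51   3.79] closing 70.1 roll 0.2 t 39.88 q6 0.08
```

```bash
python3 -m pendant '[{"dx":-4,"dy":-0.7,"dz":0,"roll":1,"gripper":6},{"dx":-5,"dy":-0.9,"dz":0,"roll":0,"gripper":6},{"dx":-5,"dy":-0.9,"dz":1,"roll":0,"gripper":6},{"dx":-4.8,"dy":-0.9,"dz":2.5,"roll":0,"gripper":6},{"dx":0,"dy":0,"dz":0,"roll":0,"gripper":6}]' >/dev/null; python3 -m pendant '[{"dx":0,"dy":0,"dz":2.5,"roll":0,"gripper":6},{"dx":0,"dy":0,"dz":0,"roll":0,"gripper":6},{"dx":0,"dy":0,"dz":0,"roll":0,"gripper":6}]'; python3 - <<'E'
from h import *
go(563.6,-131.3,76,69)
S=cams.grab_frame("scene");T=cams.grab_frame("top")
H=cv2.cvtColor(S,cv2.COLOR_RGB2HSV);m=cv2.inRange(H,(5,170,150),(22,255,255));k,l,s,c=cv2.connectedComponentsWithStats(m)
print("scene",[(s[i].tolist(),c[i].round(1).tolist()) for i in range(1,k) if 10<s[i,4]<300])
E
```

```text
time_s: 40.88
tcp_pos: [561.4, -132.5, 158.4]
orientation: [0.001, 0.182, 0.983, -0.0]
contact_force: [0.3, 0.0, -0.8]
gripper_width: 59.7
gripper_force: 0.0
tcp [ 561.4 -132.5  158.4] toolcm [-0.16  0.19  8.24] closing 69.1 roll 0.1 t 40.88 q6 0.01
scene [([293, 193, 8, 20, 120], [296.0, 201.8])]
```

Dome unmoved. Descend and grip.

```bash
python3 -m pendant '[{"dx":-0.2,"dy":0.2,"dz":2.5,"roll":0,"gripper":6},{"dx":0,"dy":0,"dz":3,"roll":0,"gripper":6},{"dx":0,"dy":0,"dz":2.3,"roll":0,"gripper":6},{"dx":0,"dy":0,"dz":0,"roll":0,"gripper":6},{"dx":0,"dy":0,"dz":0,"roll":0,"gripper":6}]' 60;python3 -c "
from h import *
go(563.6,-131.3,76,69)"; python3 -m pendant '[{"dx":0,"dy":0,"dz":0.2,"roll":0,"gripper":3},{"dx":0,"dy":0,"dz":0,"roll":0,"gripper":1},{"dx":0,"dy":0,"dz":0,"roll":0,"gripper":1},{"dx":0,"dy":0,"dz":0,"roll":0,"gripper":1},{"dx":0,"dy":0,"dz":0,"roll":0,"gripper":1}]';python3 -c "
from h import *
go(563.6,-131.3,76,69)"
```

```text
time_s: 41.6
tcp_pos: [564.9, -132.0, 80.5]
orientation: [0.001, 0.182, 0.983, -0.0]
contact_force: [0.7, 0.0, -0.5]
gripper_width: 60.1
gripper_force: 0.0
tcp [ 564.9 -132.    80.5] toolcm [0.14 0.02 0.44] closing 69.0 roll 0.0 t 41.6 q6 0.01
time_s: 42.22
tcp_pos: [564.3, -131.8, 77.6]
orientation: [0.0, 0.182, 0.983, -0.0]
contact_force: [-1.4, -0.7, 5.6]
gripper_width: 13.0
gripper_force: 61.6
tcp [ 564.3 -131.8   77.6] toolcm [0.09 0.02 0.16] closing 69.0 roll 0.0 t 42.23 q6 0.01
```

```bash
python3 -m pendant '[{"dx":0,"dy":0,"dz":-2,"roll":0,"gripper":1},{"dx":0,"dy":0,"dz":-4,"roll":0,"gripper":1},{"dx":0,"dy":0,"dz":-4,"roll":0,"gripper":1},{"dx":0,"dy":0,"dz":-4,"roll":0,"gripper":1},{"dx":0,"dy":0,"dz":0,"roll":0,"gripper":1}]'; python3 -m pendant '[{"dx":0,"dy":0,"dz":0,"roll":-9.5,"gripper":1},{"dx":0,"dy":0,"dz":0,"roll":-9.5,"gripper":1},{"dx":0,"dy":0,"dz":0,"roll":-9.5,"gripper":1},{"dx":0,"dy":0,"dz":0,"roll":-9.5,"gripper":1},{"dx":0,"dy":0,"dz":0,"roll":-9.5,"gripper":1}]' >/dev/null; python3 -m pendant '[{"dx":0,"dy":0,"dz":0,"roll":-9.5,"gripper":1},{"dx":0,"dy":0,"dz":0,"roll":-9.5,"gripper":1},{"dx":0,"dy":0,"dz":0,"roll":-9.5,"gripper":1},{"dx":0,"dy":0,"dz":0,"roll":-9.5,"gripper":1},{"dx":0,"dy":0,"dz":0,"roll":-9.5,"gripper":1}]' ;python3 -c "
from h import *
go(572.3,130.5,200,164.1)"
```

```text
time_s: 42.85
tcp_pos: [565.7, -132.2, 219.8]
orientation: [0.003, 0.182, 0.983, -0.0]
contact_force: [0.5, -0.6, -2.6]
gripper_width: 12.9
gripper_force: 60.7
time_s: 44.1
tcp_pos: [562.8, -131.2, 214.7]
orientation: [-0.001, -0.604, 0.797, 0.002]
contact_force: [-0.7, -0.5, -2.3]
gripper_width: 13.0
gripper_force: 60.7
tcp [ 562.8 -131.2  214.7] toolcm [-25.45   6.15   1.5 ] closing 164.3 roll 0.2 t 44.1 q6 -1.65
```

```bash
python3 -m pendant '[{"dx":-2.5,"dy":0.6,"dz":0,"roll":0,"gripper":1},{"dx":-4,"dy":1,"dz":0,"roll":0,"gripper":1},{"dx":-4,"dy":1,"dz":0,"roll":0,"gripper":1},{"dx":-4,"dy":1,"dz":0,"roll":0,"gripper":1},{"dx":-4,"dy":1,"dz":0,"roll":0,"gripper":1}]'>/dev/null; python3 -m pendant '[{"dx":-4,"dy":1,"dz":0,"roll":0,"gripper":1},{"dx":-2.9,"dy":0.5,"dz":0,"roll":0,"gripper":1},{"dx":0,"dy":0,"dz":1.5,"roll":0,"gripper":1},{"dx":0,"dy":0,"dz":0,"roll":0,"gripper":1},{"dx":0,"dy":0,"dz":0,"roll":0,"gripper":1}]';python3 - <<'E'
from h import *
go(572.3,130.5,170,164.1)
T=cams.grab_frame("top");S=cams.grab_frame("scene")
s,p,M=st(); print("moment",s["moment"].round(2))
# predicted lug tips (dome x along tool x)
for n in("top","scene"):
    for sg in(1,-1): print(n,proj(n,p+M[:,0]*57*sg+np.array([0,0,-74.])).round(1))
a=cv2.resize(T[150:270,180:330],None,fx=2.6,fy=3);b=cv2.resize(S[100:250,350:500],None,fx=2.6,fy=2.4)
cv2.imwrite('pics/a6.png',np.hstack([a,b])[:,:,::-1])
E
```

```text
time_s: 45.35
tcp_pos: [574.8, 128.3, 201.2]
orientation: [-0.001, -0.601, 0.799, 0.0]
contact_force: [0.1, -0.1, -1.4]
gripper_width: 13.0
gripper_force: 60.4
tcp [574.8 128.3 201.2] toolcm [-0.14  0.3   3.12] closing 163.9 roll -0.2 t 45.35 q6 -1.2
moment [ 0.01  0.02 -0.02]
top [252.  216.6]
top [205.4 203.6]
scene [372.1 174.7]
scene [416.1 174.8]
```

View pics/a6.png

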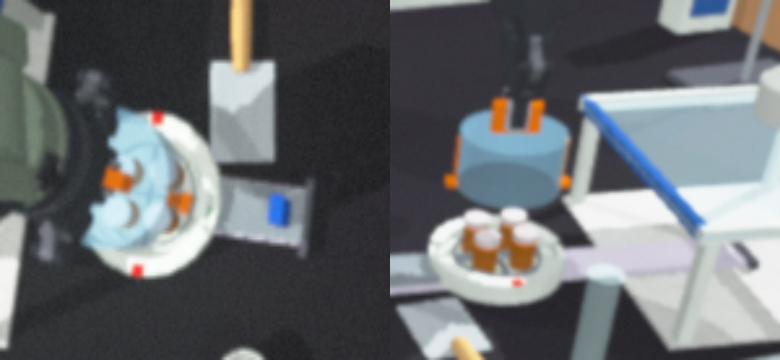

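The dome hangs over the cup, with lugs at scene about (373.5,176) and (417.3,176), about 1 px right of the prediction. I'll check whether the cup shows the same bias.

```bash
python3 - <<'E'
from h import *
S=cams.grab_frame("scene");s,p,M=st()
H=cv2.cvtColor(S,cv2.COLOR_RGB2HSV)
m=cv2.inRange(H,(170,100,80),(180,255,255))|cv2.inRange(H,(0,100,80),(4,255,255));k,l,s_,c=cv2.connectedComponentsWithStats(m)
print("red",[(s_[i,4],c[i].round(1).tolist()) for i in range(1,k) if s_[i,4]>4 and c[i][0]>340 and c[i][1]<260])
print(proj("scene",(636.7,121.6,37.5)),proj("scene",(507.9,139.4,37.5)))
m=cv2.inRange(H,(5,170,120),(22,255,255));k,l,s_,c=cv2.connectedComponentsWithStats(m)
print("or",[(s_[i].tolist(),c[i].round(1).tolist()) for i in range(1,k) if s_[i,4]>4 and 340<c[i][0]<440 and c[i][1]<260])
for sg in(1,-1): print(proj("scene",p+M[:,0]*61*sg+np.array([0,0,-74.6])).round(1))
print(proj("scene",p+np.array([0,0,20.])),p)
E
```

```text
red [(np.int32(6), [398.5, 217.5])]
[397.95369572 216.77053082] [384.14746516 189.92773968]
or [([389, 141, 6, 14, 57], [391.5, 146.9]), ([404, 141, 5, 14, 44], [405.9, 147.2]), ([371, 172, 5, 6, 23], [372.7, 174.6]), ([416, 173, 3, 6, 14], [417.1, 175.4]), ([393, 195, 12, 17, 85], [398.8, 204.5]), ([379, 196, 11, 16, 69], [384.3, 205.6])]
[370.6 174.9]
[417.7 175. ]
[398.39749096 141.69580301] [575.56655287 128.51167496 202.24698683]
```

Lugs, bar and cup agree within half a pixel. Correct and lower.

```bash
python3 -m pendant '[{"dx":-0.1,"dy":0.3,"dz":2,"roll":0,"gripper":1},{"dx":0,"dy":0,"dz":2,"roll":0,"gripper":1},{"dx":0,"dy":0,"dz":0,"roll":0,"gripper":1},{"dx":0,"dy":0,"dz":0,"roll":0,"gripper":1}]' 80 >/dev/null; python3 -c "
from h import *
go(572.3,130.5,122,164.1)"
```

```text
tcp [573.3 130.9 162.9] toolcm [0.07 0.09 4.09] closing 164.0 roll -0.1 t 46.0 q6 -1.19
```

```bash
python3 -m pendant '[{"dx":0,"dy":0.1,"dz":1,"roll":0,"gripper":1},{"dx":0,"dy":0,"dz":1,"roll":0,"gripper":1},{"dx":0,"dy":0,"dz":1,"roll":0,"gripper":1},{"dx":0,"dy":0,"dz":0.8,"roll":0,"gripper":1},{"dx":0,"dy":0,"dz":0,"roll":0,"gripper":1}]'; python3 -c "
from h import *
go(572.3,130.5,101,164.1)"
```

```text
time_s: 46.62
tcp_pos: [571.1, 131.3, 123.0]
orientation: [-0.001, -0.602, 0.799, 0.0]
contact_force: [-0.6, -0.2, -1.8]
gripper_width: 13.0
gripper_force: 79.0
tcp [571.1 131.3 123. ] toolcm [ 0.04 -0.14  2.2 ] closing 164.0 roll -0.1 t 46.62 q6 -1.19
```

```bash
python3 -m pendant '[{"dx":0.1,"dy":-0.1,"dz":0.5,"roll":0,"gripper":1},{"dx":0,"dy":0,"dz":0.5,"roll":0,"gripper":1},{"dx":0,"dy":0,"dz":0.4,"roll":0,"gripper":1},{"dx":0,"dy":0,"dz":0.3,"roll":0,"gripper":1},{"dx":0,"dy":0,"dz":0,"roll":0,"gripper":1}]'; python3 -m pendant '[{"dx":0,"dy":0,"dz":0.3,"roll":0,"gripper":1},{"dx":0,"dy":0,"dz":0.2,"roll":0,"gripper":1},{"dx":0,"dy":0,"dz":0,"roll":0,"gripper":1}]';python3 -c "
from h import *
go(572.3,130.5,101,164.1)"
```

```text
time_s: 47.25
tcp_pos: [572.2, 130.1, 106.7]
orientation: [-0.0, -0.602, 0.799, 0.0]
contact_force: [-1.1, -0.1, -3.0]
gripper_width: 12.7
gripper_force: 79.0
time_s: 47.62
tcp_pos: [572.4, 130.1, 101.9]
orientation: [-0.0, -0.602, 0.799, 0.0]
contact_force: [-0.6, -0.4, -1.5]
gripper_width: 13.0
gripper_force: 79.1
tcp [572.4 130.1 101.9] toolcm [-0.04  0.02  0.09] closing 164.0 roll -0.1 t 47.62 q6 -1.19
```

The lugs went through freely, with the rim almost on the floor. Press lightly.

```bash
python3 -m pendant '[{"dx":0,"dy":0,"dz":0.15,"roll":0,"gripper":1},{"dx":0,"dy":0,"dz":0.15,"roll":0,"gripper":1},{"dx":0,"dy":0,"dz":0,"roll":0,"gripper":1}]';python3 -m pendant '[{"dx":0,"dy":0,"dz":0.1,"roll":0,"gripper":1},{"dx":0,"dy":0,"dz":0,"roll":0,"gripper":1}]'
```

```text
time_s: 48.0
tcp_pos: [572.7, 130.1, 101.6]
orientation: [0.001, -0.602, 0.799, -0.001]
contact_force: [-5.8, -1.3, 15.9]
gripper_width: 12.8
gripper_force: 81.7
time_s: 48.25
tcp_pos: [572.7, 130.1, 101.5]
orientation: [0.001, -0.602, 0.799, -0.001]
contact_force: [-8.3, -0.8, 23.2]
gripper_width: 12.5
gripper_force: 82.7
```

Seated flat (77.6 + 24 = 101.6). Ease the press and twist clockwise.

```bash
python3 -m pendant '[{"dx":0,"dy":0,"dz":-0.2,"roll":0,"gripper":1},{"dx":0,"dy":0,"dz":0,"roll":8,"gripper":1},{"dx":0,"dy":0,"dz":0,"roll":8,"gripper":1},{"dx":0,"dy":0,"dz":0,"roll":8,"gripper":1},{"dx":0,"dy":0,"dz":0,"roll":0,"gripper":1}]';python3 -c "
from h import *
go(572.3,130.5,101,82.1);print(st()[0]['moment'])"
```

```text
time_s: 48.88
tcp_pos: [573.8, 130.2, 101.6]
orientation: [0.002, -0.422, 0.907, -0.0]
contact_force: [-0.5, -1.3, 7.2]
gripper_width: 12.5
gripper_force: 80.5
tcp [573.8 130.2 101.6] toolcm [0.08 0.13 0.06] closing 139.9 roll 57.8 t 48.88 q6 -0.77
[ 0.03954283  0.39322692 -0.18581139]
```

```bash
python3 -m pendant '[{"dx":0,"dy":0,"dz":0,"roll":8,"gripper":1},{"dx":0,"dy":0,"dz":0,"roll":8,"gripper":1},{"dx":0,"dy":0,"dz":0,"roll":8,"gripper":1},{"dx":0,"dy":0,"dz":0,"roll":8,"gripper":1},{"dx":0,"dy":0,"dz":0,"roll":8,"gripper":1}]';python3 -m pendant '[{"dx":0,"dy":0,"dz":0,"roll":8,"gripper":1},{"dx":0,"dy":0,"dz":0,"roll":4,"gripper":1},{"dx":0,"dy":0,"dz":0,"roll":0,"gripper":1}]';python3 -c "
from h import *
go(572.3,130.5,101,82.1);print(st()[0]['moment'])"
```

```text
time_s: 49.5
tcp_pos: [574.0, 130.4, 101.6]
orientation: [0.002, -0.085, 0.996, 0.0]
contact_force: [0.2, 1.0, 6.5]
gripper_width: 13.2
gripper_force: 80.3
time_s: 49.88
tcp_pos: [574.1, 130.4, 101.6]
orientation: [0.002, 0.018, 1.0, 0.0]
contact_force: [0.1, -0.2, 6.5]
gripper_width: 12.3
gripper_force: 80.4
tcp [574.1 130.4 101.6] toolcm [0.18 0.   0.06] closing 88.0 roll 5.9 t 49.88 q6 0.13
[ 0.06495157  0.17336192 -0.13658314]
```

```bash
python3 -m pendant '[{"dx":0,"dy":0,"dz":0,"roll":4,"gripper":1},{"dx":0,"dy":0,"dz":0,"roll":2,"gripper":1},{"dx":0,"dy":0,"dz":0,"roll":2,"gripper":1},{"dx":0,"dy":0,"dz":0,"roll":0,"gripper":1}]';python3 -c "
from h import *
go(572.3,130.5,101,82.1);print(st()[0]['moment'])";python3 -m pendant '[{"dx":0,"dy":0,"dz":0,"roll":2,"gripper":1},{"dx":0,"dy":0,"dz":0,"roll":2,"gripper":1},{"dx":0,"dy":0,"dz":0,"roll":0,"gripper":1}]';python3 -c "
from h import *
go(572.3,130.5,101,82.1);print(st()[0]['moment'])"
```

```text
time_s: 50.38
tcp_pos: [573.9, 130.0, 101.6]
orientation: [0.002, 0.087, 0.996, -0.0]
contact_force: [-0.8, -1.5, 6.7]
gripper_width: 12.5
gripper_force: 80.4
tcp [573.9 130.  101.6] toolcm [0.17 0.02 0.06] closing 80.1 roll -2.0 t 50.38 q6 0.27
[-0.11739126  0.25237362  0.41078035]
time_s: 50.75
tcp_pos: [573.8, 129.9, 101.6]
orientation: [0.002, 0.118, 0.993, -0.001]
contact_force: [-0.6, -3.1, 7.2]
gripper_width: 12.7
gripper_force: 98.0
tcp [573.8 129.9 101.6] toolcm [0.16 0.02 0.06] closing 76.4 roll -5.7 t 50.75 q6 0.34
[-0.52863185  0.16453136  2.46635688]
```

The torque rose to 2.5 N m, so it is at the stop after 84° or more. Unload the twist, release and lift.

```bash
python3 -m pendant '[{"dx":0,"dy":0,"dz":-0.05,"roll":-2,"gripper":1},{"dx":0,"dy":0,"dz":0,"roll":0,"gripper":1}]'; python3 -c "
from h import *
print(st()[0]['moment'])"; python3 -m pendant '[{"dx":0,"dy":0,"dz":0,"roll":0,"gripper":3},{"dx":0,"dy":0,"dz":0,"roll":0,"gripper":5},{"dx":0,"dy":0,"dz":-2,"roll":0,"gripper":5},{"dx":0,"dy":0,"dz":-5,"roll":0,"gripper":5},{"dx":0,"dy":0,"dz":-5,"roll":0,"gripper":5}]';python3 -m pendant '[{"dx":4,"dy":0,"dz":0,"roll":0,"gripper":6},{"dx":5,"dy":0,"dz":0,"roll":0,"gripper":6},{"dx":5,"dy":0,"dz":0,"roll":0,"gripper":6},{"dx":5,"dy":-3,"dz":0,"roll":0,"gripper":6}]'
python3 - <<'E'
from h import *
T=cams.grab_frame("top");S=cams.grab_frame("scene")
a=cv2.resize(T[160:260,180:330],None,fx=4,fy=3,interpolation=cv2.INTER_CUBIC);b=cv2.resize(S[140:240,330:480],None,fx=4,fy=3,interpolation=cv2.INTER_CUBIC);cv2.imwrite("pics/t4.png",np.vstack([a,b])[:,:,::-1])
H=cv2.cvtColor(T,cv2.COLOR_RGB2HSV);m=cv2.inRange(H,(5,150,120),(22,255,255));k,l,s,c=cv2.connectedComponentsWithStats(m)
for i in range(1,k):
    if s[i,4]>5 and 200<c[i][0]<270:
        q=np.argwhere(l==i)[:,::-1].astype("float32");B=[ray("top",p,122)[:2] for p in cv2.boxPoints(cv2.minAreaRect(q))];e=max((B[1]-B[0],B[2]-B[1]),key=np.linalg.norm);print(s[i,4],c[i],ray("top",c[i],122).round(1),np.degrees(np.arctan2(e[1],e[0])))
go(554,-3.5,120,82.1)
E
```

```text
time_s: 51.0
tcp_pos: [573.8, 129.9, 101.6]
orientation: [0.002, 0.103, 0.995, -0.0]
contact_force: [1.4, -2.7, 7.6]
gripper_width: 12.9
gripper_force: 83.9
[-0.44571968 -0.13546105  1.7279302 ]
time_s: 51.62
tcp_pos: [571.7, 130.1, 220.9]
orientation: [-0.001, 0.105, 0.994, 0.0]
contact_force: [0.3, -0.9, -0.2]
gripper_width: 50.1
gripper_force: 0.0
time_s: 52.12
tcp_pos: [378.9, 141.0, 220.2]
orientation: [-0.0, 0.104, 0.995, 0.0]
contact_force: [-0.3, -0.1, 0.1]
gripper_width: 59.6
gripper_force: 0.0
128 [229.1015625 211.28125  ] [573.1 128.8 122. ] -8.344792332382752
tcp [372.5 139.2 218.8] toolcm [-20.8  -10.15   9.74] closing 78.0 roll -4.1 t 52.23 q6 0.38
```

View pics/t4.png

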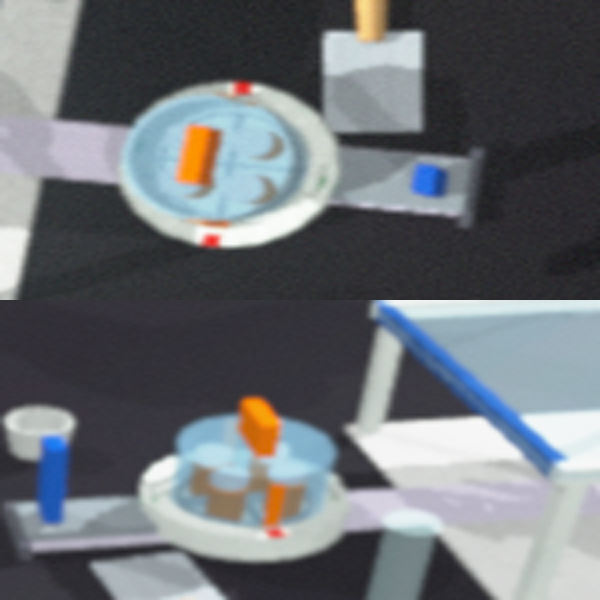

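The dome is seated flat with its bar at -8.3° (along cup x) and its lugs at the red marks, so it is locked. Now back to the post.

```bash
python3 -m pendant '[{"dx":-3,"dy":-5,"dz":0,"roll":-4,"gripper":7},{"dx":-4.5,"dy":-4,"dz":0,"roll":0,"gripper":7},{"dx":-5,"dy":0,"dz":0,"roll":0,"gripper":7},{"dx":-5,"dy":0,"dz":0,"roll":0,"gripper":7},{"dx":-3,"dy":0,"dz":0,"roll":0,"gripper":7}]'>/dev/null; python3 -m pendant '[{"dx":0,"dy":0,"dz":2,"roll":0,"gripper":7},{"dx":0,"dy":0,"dz":3,"roll":0,"gripper":7},{"dx":0,"dy":0,"dz":0,"roll":0,"gripper":7},{"dx":0,"dy":0,"dz":0,"roll":0,"gripper":7}]';python3 -c "
from h import *
go(553.5,-4,76,82)"
```

```text
time_s: 53.35
tcp_pos: [567.5, 21.1, 171.1]
orientation: [0.0, 0.07, 0.998, 0.0]
contact_force: [0.4, -0.5, -0.8]
gripper_width: 69.9
gripper_force: 0.0
tcp [567.5  21.1 171.1] toolcm [ 1.04 -2.69  9.51] closing 82.0 roll -0.0 t 53.35 q6 0.05
```

```bash
python3 -m pendant '[{"dx":1,"dy":-2.7,"dz":0,"roll":0,"gripper":7},{"dx":0,"dy":0,"dz":2,"roll":0,"gripper":7},{"dx":0,"dy":0,"dz":0,"roll":0,"gripper":7},{"dx":0,"dy":0,"dz":0,"roll":0,"gripper":7}]' 40;python3 -c "
from h import *
go(553.5,-4,76,82)"
```

```text
time_s: 53.85
tcp_pos: [554.2, -4.1, 151.8]
orientation: [0.001, 0.07, 0.998, -0.0]
contact_force: [0.2, -0.7, -0.6]
gripper_width: 70.1
gripper_force: 0.0
tcp [554.2  -4.1 151.8] toolcm [ 0.08 -0.    7.58] closing 82.0 roll 0.0 t 53.85 q6 -0.0
```

```bash
python3 -m pendant '[{"dx":0.05,"dy":0,"dz":3.5,"roll":0,"gripper":7},{"dx":0,"dy":0,"dz":4,"roll":0,"gripper":7},{"dx":0,"dy":0,"dz":0,"roll":0,"gripper":7},{"dx":0,"dy":0,"dz":0,"roll":0,"gripper":3},{"dx":0,"dy":0,"dz":0,"roll":0,"gripper":1}]' 40 >/dev/null; python3 -m pendant '[{"dx":0,"dy":0,"dz":0,"roll":0,"gripper":1},{"dx":0,"dy":0,"dz":0,"roll":0,"gripper":1},{"dx":0,"dy":0,"dz":0,"roll":0,"gripper":1}]'; python3 -m pendant '[{"dx":0,"dy":1,"dz":0,"roll":0,"gripper":1},{"dx":0,"dy":2,"dz":0,"roll":0,"gripper":1},{"dx":0,"dy":2,"dz":0,"roll":0,"gripper":1},{"dx":0,"dy":2,"dz":0,"roll":0,"gripper":1},{"dx":0,"dy":2,"dz":0,"roll":0,"gripper":1}]'; python3 -m pendant '[{"dx":0,"dy":2,"dz":0,"roll":0,"gripper":1},{"dx":0,"dy":2,"dz":0,"roll":0,"gripper":1},{"dx":0,"dy":2,"dz":0,"roll":0,"gripper":1},{"dx":0,"dy":2,"dz":0,"roll":0,"gripper":1},{"dx":0,"dy":0.5,"dz":0,"roll":0,"gripper":1}]'; python3 -c "
from h import *
go(554+.138*195,-3.8+.99*195,76,82)"
```

```text
time_s: 54.85
tcp_pos: [553.9, -3.7, 76.9]
orientation: [0.001, 0.069, 0.998, 0.0]
contact_force: [-0.1, 2.5, 5.9]
gripper_width: 13.4
gripper_force: 39.8
time_s: 55.48
tcp_pos: [565.9, 84.6, 76.9]
orientation: [0.001, 0.07, 0.998, -0.001]
contact_force: [-1.9, -2.9, 7.3]
gripper_width: 14.0
gripper_force: 40.1
time_s: 56.1
tcp_pos: [577.5, 169.9, 76.9]
orientation: [0.001, 0.069, 0.998, -0.0]
contact_force: [-3.3, -2.8, 8.8]
gripper_width: 13.4
gripper_force: 41.2
tcp [577.5 169.9  76.9] toolcm [-0.07  1.97  0.09] closing 82.1 roll 0.1 t 56.1 q6 0.3
```

```bash
python3 -m pendant '[{"dx":0,"dy":0.8,"dz":0,"roll":0,"gripper":1},{"dx":0,"dy":0.6,"dz":0,"roll":0,"gripper":1},{"dx":0,"dy":0.4,"dz":0,"roll":0,"gripper":1},{"dx":0,"dy":0.3,"dz":0,"roll":0,"gripper":1},{"dx":0,"dy":0.2,"dz":0,"roll":0,"gripper":1}]'; python3 -m pendant '[{"dx":0,"dy":0.3,"dz":0,"roll":0,"gripper":1},{"dx":0,"dy":0.2,"dz":0,"roll":0,"gripper":1},{"dx":0,"dy":0,"dz":0,"roll":0,"gripper":1}]'; python3 -c "
from h import *
go(554+.138*195,-3.8+.99*195,76,82)"
```

```text
time_s: 56.72
tcp_pos: [580.2, 189.5, 76.9]
orientation: [0.0, 0.07, 0.998, -0.003]
contact_force: [-5.2, -12.2, 11.4]
gripper_width: 13.0
gripper_force: 41.5
time_s: 57.1
tcp_pos: [580.2, 189.5, 76.9]
orientation: [-0.0, 0.072, 0.997, -0.007]
contact_force: [-7.7, -24.3, 14.9]
gripper_width: 13.1
gripper_force: 47.3
tcp [580.2 189.5  76.9] toolcm [-0.08 -0.02  0.09] closing 81.8 roll -0.2 t 57.1 q6 0.35
```

Fully home, at the stop. Unload, release, retreat and check.

```bash
python3 -m pendant '[{"dx":0,"dy":-0.5,"dz":0,"roll":0,"gripper":1},{"dx":0,"dy":0,"dz":0,"roll":0,"gripper":3},{"dx":0,"dy":-0.3,"dz":0,"roll":0,"gripper":6},{"dx":0,"dy":0,"dz":0,"roll":0,"gripper":6},{"dx":0,"dy":0,"dz":-2,"roll":0,"gripper":6}]'; python3 -m pendant '[{"dx":0,"dy":0,"dz":-4,"roll":0,"gripper":6},{"dx":0,"dy":0,"dz":-5,"roll":0,"gripper":6},{"dx":0,"dy":0,"dz":-4,"roll":0,"gripper":6},{"dx":5,"dy":0,"dz":0,"roll":0,"gripper":6},{"dx":5,"dy":0,"dz":0,"roll":0,"gripper":6}]'; python3 -m pendant '[{"dx":4,"dy":-4,"dz":0,"roll":0,"gripper":6},{"dx":3,"dy":-5,"dz":0,"roll":0,"gripper":6},{"dx":0,"dy":-5,"dz":0,"roll":0,"gripper":6},{"dx":0,"dy":0,"dz":0,"roll":0,"gripper":6},{"dx":0,"dy":0,"dz":0,"roll":0,"gripper":6}]'
python3 - <<'E'
from h import *
T=cams.grab_frame("top");S=cams.grab_frame("scene")
cv2.imwrite("pics/f.png",np.hstack([cv2.resize(T[60:330,20:460],None,fx=.9,fy=.9),cv2.resize(S[110:300,320:580],None,fx=1.5,fy=1.279)])[:,:,::-1][:, :800])
H=cv2.cvtColor(T,cv2.COLOR_RGB2HSV);m=cv2.inRange(H,(108,120,60),(122,255,255));k,l,s,c=cv2.connectedComponentsWithStats(m)
print([(s[i,4],c[i].round(1).tolist(),ray("top",c[i],102)[:2].round(1).tolist()) for i in range(1,k) if s[i,4]>50])
E
```

```text
time_s: 57.72
tcp_pos: [578.5, 189.0, 93.9]
orientation: [-0.002, 0.07, 0.998, -0.0]
contact_force: [0.4, 0.8, -0.0]
gripper_width: 59.7
gripper_force: 0.0
time_s: 58.35
tcp_pos: [480.4, 203.3, 225.8]
orientation: [0.001, 0.07, 0.998, 0.0]
contact_force: [-0.7, 0.7, -0.7]
gripper_width: 59.9
gripper_force: 0.0
time_s: 58.98
tcp_pos: [392.6, 74.2, 225.7]
orientation: [0.0, 0.07, 0.998, 0.0]
contact_force: [0.6, -0.1, 0.7]
gripper_width: 60.2
gripper_force: 0.0
[(np.int32(548), [354.0, 88.6], [881.0, -174.0]), (np.int32(112), [417.2, 138.4], [751.6, -328.8]), (np.int32(599), [167.5, 205.0], [591.3, 282.4]), (np.int32(132), [209.7, 210.2], [577.7, 180.6])]
```

View pics/f.png

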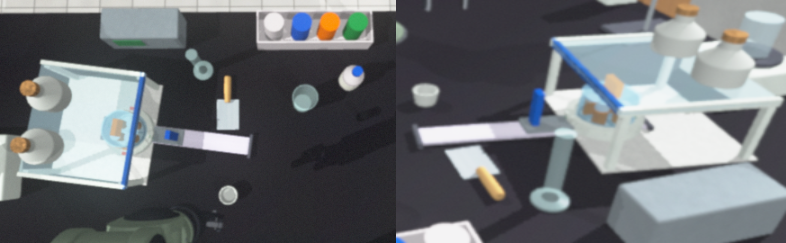

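The final picture shows the domed cup under the shelf (top view about (150,200)), the post just in front of the edge at (209.7,210.2), and the bystanders unmoved.

```bash
python3 -c "
from bench import r
print(r.close_job())"
```

```text
the job is handed in; nothing more can be done
None
```

The job is done and handed in at about 59 s: all four amber jars stand in the cup's pockets, the dome is pressed flat and locked at its stop, the carriage is fully home under the shelf, and the gripper is clear. The bystanders and the black look-alike were not touched; no judging result came back.

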